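Load and lock the specimen tray for inspection

TASK

Get this batch ready for the microscope: swing the keeper bar clear of the tray, then lay every specimen holder flat in a channel of its own, fully down, with its round mount in the wide bay on the far side, and only then swing the keeper bar shut over them until it snaps into its catch. Also set the lamp's dimmer lever upright, at half power. Leave the dish, the jar and the brush where they are, and let go of everything at the end.

Things in the scene. Friction and masses are not known exactly. Their poses are not given: they have to be found in the camera images.
- tray: Fixed aluminium tray, plate 150 (x) by 310 (y) by 8 mm, origin under it, x to the far side, y to the left. Four channels along x, 56 mm apart: narrow near part 28 mm wide (x -60 to -30 mm), open middle without walls (x -30 to 24, room for fingers), wide far bay 40 mm wide (x 24 to 66, closed at its end); a low lip closes the near end (x -66). Grey walls, tops 20 mm over the bench.
- slot0 (a point): Where a specimen's origin lies when it is fully down in channel 0 (17 mm above the bench, 9 mm above the tray plate; channels count from the right, -y, to the left). Axes as the tray's.
- slot1 (a point): Where a specimen's origin lies when it is fully down in channel 1 (17 mm above the bench, 9 mm above the tray plate; channels count from the right, -y, to the left). Axes as the tray's.
- slot2 (a point): Where a specimen's origin lies when it is fully down in channel 2 (17 mm above the bench, 9 mm above the tray plate; channels count from the right, -y, to the left). Axes as the tray's.
- slot3 (a point): Where a specimen's origin lies when it is fully down in channel 3 (17 mm above the bench, 9 mm above the tray plate; channels count from the right, -y, to the left). Axes as the tray's.
- specimen0: Specimen holder (loose, all alike, about 0.12 kg, some may be absent): aluminium bar 22 mm wide, 18 mm thick, with a round black resin mount (34 mm diameter, 18 mm thick) at its +x end. Origin at mid thickness near the centre of mass: bar from x = -62 to +30 mm, mount centre at +45 mm. Either flat side may be up. Fits a channel only with the mount in the wide far bay.
- specimen1: Specimen holder (loose, all alike, about 0.12 kg, some may be absent): aluminium bar 22 mm wide, 18 mm thick, with a round black resin mount (34 mm diameter, 18 mm thick) at its +x end. Origin at mid thickness near the centre of mass: bar from x = -62 to +30 mm, mount centre at +45 mm. Either flat side may be up. Fits a channel only with the mount in the wide far bay.
- specimen2: Specimen holder (loose, all alike, about 0.12 kg, some may be absent): aluminium bar 22 mm wide, 18 mm thick, with a round black resin mount (34 mm diameter, 18 mm thick) at its +x end. Origin at mid thickness near the centre of mass: bar from x = -62 to +30 mm, mount centre at +45 mm. Either flat side may be up. Fits a channel only with the mount in the wide far bay.
- specimen3: Specimen holder (loose, all alike, about 0.12 kg, some may be absent): aluminium bar 22 mm wide, 18 mm thick, with a round black resin mount (34 mm diameter, 18 mm thick) at its +x end. Origin at mid thickness near the centre of mass: bar from x = -62 to +30 mm, mount centre at +45 mm. Either flat side may be up. Fits a channel only with the mount in the wide far bay.
- head0 (a point): Centre of the round mount of specimen0.
- head1 (a point): Centre of the round mount of specimen1.
- head2 (a point): Centre of the round mount of specimen2.
- head3 (a point): Centre of the round mount of specimen3.
- keeper (a joint): Keeper bar angle (rad), upright hinge axis. 0 = shut: bar along the tray's +y across all channels. Grows to 1.9 swinging level to the far side (clockwise from above); at angle a the bar points along (sin a, cos a) in tray axes. Stays where left (about 1 N at the knob). The last 0.1 rad is pushed over the catch's sprung ball (8 to 15 N at the knob), then it snaps to 0.
- hinge (a point): On the keeper's hinge axis, at the right (-y) end of the tray, 36 mm above the bench. The steel keeper bar is 292 mm long, 18 mm wide, 12 mm thick, underside 30 mm above the bench (4 mm over a seated specimen), top at 42 mm. The catch stands at the tray's left (+y) end.
- keeper_knob (a point): Grip point of the black upright round knob on the keeper bar, 110 mm from the hinge axis, 65 mm above the bench. The knob is 20 mm in diameter and stands from 42 to 87 mm above the bench; it can be pinched from above.
- lamp_unit: Green lamp supply box fixed to the bench, 130 by 80 mm, 50 mm high, carrying the dimmer lever on a 70 by 50 by 25 mm block on its top. Origin under its centre. A round aluminium scale plate stands beside the lever on its +y side, with a black mark at the top where the lever is upright.
- dimmer (a joint): Angle of the dimmer lever (rad): 0 = leaning 0.6 rad (34 degrees) from upright towards the box's -x, 0.6 = upright (half power), 1.2 = leaning as far towards +x. The pivot axis is the box's y axis, 72 mm above the bench over the box's origin. It stays where it is left (light friction, under 1 N at the ball).
- dimmer_tip (a point): Centre of the black ball (26 mm in diameter) at the end of the dimmer lever, 115 mm from its pivot.
- dish: Bystander: glass dish, 90 mm across, 20 mm high. Origin under its centre.
- jar: Bystander: amber glass jar, 60 mm across, 90 mm high. Origin under its centre.
- brush: Bystander: brush with a dark wooden handle, 200 mm long, lying. Origin under its centre.
Mind the look-alikes: they are no part of the job. What is shaped like the specimen2 but orange or pink is not meant.

How it is judged:
By the outcome, as a careful person would: the job done as asked, in the order asked, and still so for the second after the job is handed in, with the robot touching nothing.
Of specimen0, specimen1, specimen2, specimen3 only 2 to 4 are there at a start; the rules pass over those that are not, and their reading is None.
At some moment in a run one of specimen0, specimen1, specimen2, specimen3 may be knocked a few centimetres aside while the robot is not near it.
Once in a run the grip may slacken for a moment while it holds something.
It also fails if it takes over 210 s, if anything falls off the work surface, if the arm or the gripper's body presses on something with over 40 N, if the wrist force passes 120 N, or if a joint passes its speed limit or range.

ROBOT

A 6-joint arm with a two-finger parallel gripper is mounted at the origin on the work surface. World frame = base frame: x ahead of the robot, y to its left, z up, the work surface at z = 0. Lengths are in m, angles in degrees, forces in N, time in s.
With the tool pointing down it reaches from about 0.3 to 0.875 m from the base axis. Payload 6.4 kg.
Tool frame: the origin (TCP) lies on the front face of the gripper's body, between the roots of the fingers; the fingertips stand 73 mm ahead of it and the grasp point (between the pads) lies 54 mm ahead of it (r.hold_point_z is the distance from the TCP to the grasp point, in m); z points along the fingers, y is the line along which they close (so a half turn about z gives the same grasp; the last joint's range is limited). The gripper opens to 85 mm and grips with 20 to 120 N. Pads are 22 mm wide; open, the fingers measure 114 mm over their backs; the gripper's body (76 mm by 85 mm) begins 54 mm behind the grasp point. The pads swing forward as they close: fully open they stand 13 mm farther back than shut.
Start: joints at [56.419, 10.359, 92.074, -0, 77.567, -11.82], TCP at [0.213, 0.534, 0.304] pointing down, gripper open.
Joint ranges: [-171.53, 171.53], [-51.25, 118.39], [17.06, 147.69], [-65.23, 245.23], [0, 150.52], [-178.68, 178.68]. Speed limits (degrees/s): [147.25, 147.25, 172.46, 180, 180, 180].

INTERFACE

Orientations are given as a 3x3 rotation matrix whose columns are the frame's x, y, z axes.
In Python, from station import r gives the robot as it stands.
- The arm moves only by the tool arm_command, never from a script. Its argument "moves" is one flat list of numbers, 6 for each row, row after row: the shift along the tool's x, y, z in m, then the turn, a rotation vector about the tool's x, y, z in degrees. A call has 1 to 12 rows; each row is the pose to reach, as a shift and turn from the pose commanded when the call began, along the tool's axes at that moment; what a row does not reach only later rows make up. A row lasts 1/8 s, in which the tool goes at most 62.5 mm and 10.7 degrees, less where a joint would pass 70% of its speed; a pose out of reach is approached as far as the arm can. A call with a gripper value outside its range is refused whole. "jaw" is the finger opening in m, from 0 to 0.0854, set as the call begins (left out, the last holds). The fingers move at their own pace and stop on an object; the grip force is fixed at half the most. Time passes only in rows, so rows that repeat a pose let the fingers close. It gives the time, the measured TCP pose, the force, the opening and the grip force at its end, in the units of the state.
- r.sense(): the state, without advancing time (a new reading comes with each control period).
- r.capture(name): name is "scene" or "top"; returns a dict with "pixels" (400x640x3 uint8, red, green, blue), "depth" (400x640 float32, m along the optical axis (not along the pixel's ray), 0 where there is no reading), "K" (3x3 intrinsics, pixels), "rvec" (rotation vector, rad) and "tvec" (3), from world to camera coordinates, as OpenCV has them. Camera axes: x right, y down, z forward; pixel columns grow to the right and rows downward; lengths in m; the calibration is good to about 2 mm. A picture is of the moment at which its call begins.
- r.finish_job(): hands the job in; it is judged then, once.
The state is a dict: "clock": time; "qpos": joint angles; "joint_velocities": joint speeds; "effort": joint torques, N m; "ee_pos": TCP position; "tcp_rot": TCP orientation; "ft_force": force on the tool from outside, world axes, zero at the start; "wrist_torque": the same for the moment, N m; "grip_width": finger opening in m; "finger_force": force on a finger pad.
Only numpy, scipy, OpenCV 4.12 (cv2) and the standard library are available. Lean on these libraries where they do the work, as an engineer would, in place of code of your own. Each camera call takes 0.05 s, during which the arm holds its last target. There are 200 camera calls.

## Working session

There is one attempt and no reset: what is moved stays moved. The work goes in short steps, Python scripts to look and compute and a tool call to move; the robot and the scene stay as the last step left them, time stands still between calls to the robot, and variables do not carry over. Pictures are saved under pics/ and viewed, at most 14 in all, crops included, and the job is handed in when it is done.

Besides the shell and the picture viewer there is one more tool, called after "Emit:" by a JSON object that holds its "fn" and its "kwargs". arm_command: Moves the arm, as the interface text tells. Its arguments: {"type":"object","properties":{"moves":{"type":"array"},"jaw":{"type":"number"}},"required":["moves"]}

```bash
mkdir -p pics; ls
python3 - <<'E'
from station import r
import cv2,numpy as np
for n in("scene","top"):
    c=r.capture(n); cv2.imwrite(f"pics/{n}0.png",c["pixels"][:,:,::-1]); np.savez(f"{n}0.npz",**c)
    R=cv2.Rodrigues(c["rvec"])[0]; print(n,c["K"].tolist(),(-R.T@c["tvec"].ravel()).round(3),R.round(3).tolist(), (c["depth"]>0).mean())
s=r.sense();print({k:np.round(v,3).tolist() for k,v in s.items()})
E
```

```text
pics
scene [[468.42913439699834, 0.0, 312.7672804752291], [0.0, 468.42913439699834, 205.79904867760462], [0.0, 0.0, 1.0]] [1.224 0.348 1.445] [[-0.5, 0.866, 0.015], [0.742, 0.438, -0.507], [-0.446, -0.243, -0.862]] 0.995953125
top [[390.83738413865376, 0.0, 312.24800279901876], [0.0, 390.83738413865376, 197.54869504007786], [0.0, 0.0, 1.0]] [ 0.396 -0.018  1.092] [[-0.02, -1.0, -0.013], [-0.99, 0.022, -0.139], [0.139, 0.01, -0.99]] 0.99580859375
{'clock': 0.1, 'qpos': [56.421, 10.399, 92.125, 0.001, 77.567, -11.82], 'joint_velocities': [-0.036, -0.15, -0.219, 0.024, 0.096, -0.019], 'effort': [0.0, -44.588, -35.224, -0.0, 0.004, 0.0], 'ee_pos': [0.213, 0.534, 0.303], 'tcp_rot': [[-0.929, 0.371, -0.001], [0.371, 0.929, -0.001], [0.0, -0.002, -1.0]], 'ft_force': [-0.535, 0.038, 0.207], 'wrist_torque': [0.021, -0.044, -0.007], 'finger_force': 0.0, 'grip_width': 0.086}
```

View pics/scene0.png

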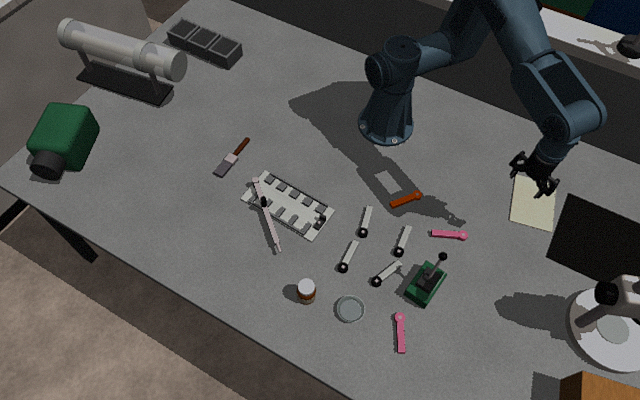

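View pics/top0.png

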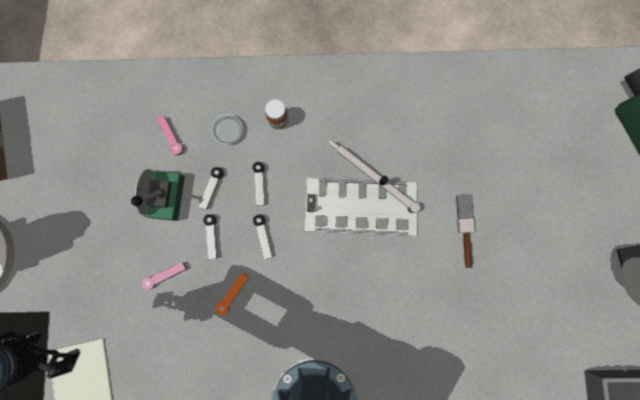

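The top view shows four white specimens, with mounts at px (217,174), (259,168), (210,220) and (260,220). Two pink look-alikes, near (170,135) and (165,277), and an orange one near (232,295) are not meant. The tray is at about (361,207), the keeper hinge at (415,207) with its knob at (384,181), and the lamp ball at (137,201).

```bash
cat > h.py <<'E'
import cv2,numpy as np
from station import r
def cap(n):
    c=r.capture(n); c["R"]=cv2.Rodrigues(np.array(c["rvec"]))[0]; c["t"]=np.array(c["tvec"]).ravel(); c["C"]=-c["R"].T@c["t"]; return c
def ray(c,uv,z):
    uv=np.atleast_2d(uv).astype(float)
    d=np.c_[uv,np.ones(len(uv))]@np.linalg.inv(c["K"]).T@c["R"]
    return c["C"]+d*((z-c["C"][2])/d[:,2])[:,None]
def cloud(c):
    v,u=np.mgrid[:400,:640]; d=c["depth"].astype(float)
    p=np.stack([u,v,np.ones_like(u)],-1)@np.linalg.inv(c["K"]).T*d[...,None]
    return (p-c["t"])@c["R"]
def specs(c,xmax=.75,region=None):
    """white bars + black mounts on the bench -> list of origin, yaw"""
    P=cloud(c); hsv=cv2.cvtColor(c["pixels"],cv2.COLOR_RGB2HSV); out=[]
    m=((P[...,2]>.009)&(P[...,2]<.028)&(P[...,0]>.3)&(P[...,0]<.72)&(P[...,1]<.5)&(P[...,1]>-.4))
    m=m.astype(np.uint8); n,l,st,ce=cv2.connectedComponentsWithStats(m,connectivity=4)
    for i in range(1,n):
        if st[i,4]<100: continue
        k=l==i; s=hsv[...,1][k]; V=hsv[...,2][k]
        vv,uu=np.nonzero(k); p=ray(c,np.c_[uu,vv],.018)[:,:2]
        rect=cv2.minAreaRect((p*1000).astype(np.float32))
        out.append((ce[i].round(),st[i,4],np.median(s),rect,p,V,s))
    return out
E
python3 - <<'E'
from h import *
c=cap("top"); P=cloud(c)
b=P[300:350,450:520].reshape(-1,3);print("bench z",b[:,2].mean(),b[:,2].std())
for o in specs(c):
    p,V=o[4],o[5]; print(o[0],o[1],o[2],np.round(o[3][0]),np.round(o[3][1]),round(o[3][2]),end=' ')
    dk=V<70
    if 20<dk.sum()<200 and o[2]<60:
        h=p[dk].mean(0);w=p[V>110].mean(0);print("head",h.round(4),"bar",w.round(4),"yaw",np.degrees(np.arctan2(*(h-w)[::-1])).round(1),np.linalg.norm(h-w).round(4),dk.sum(),end='')
    print()
x=c["pixels"][110:260,110:430]; cv2.imwrite("pics/t1.png",cv2.resize(x[...,::-1],None,fx=2.5,fy=2.5,interpolation=cv2.INTER_CUBIC))
for n,u,v in(("knob",384,181),("ball",137,201),("hinge",414,207),("tip",333,143)):
    print(n,P[v-2:v+3,u-2:u+3].reshape(-1,3).round(3)[::6].tolist())
c=cap("scene");P=cloud(c)
for n,u,v in(("knob",264,202),("ball",443,257)):
    print(n,P[v-2:v+3,u-2:u+3].reshape(-1,3).round(3)[::6].tolist())
x=c["pixels"][160:320,220:480]; cv2.imwrite("pics/s1.png",cv2.resize(x[...,::-1],None,fx=3,fy=3,interpolation=cv2.INTER_CUBIC))
E
```

```text
bench z 0.0029351891112288217 0.06116801652737082
[176. 147.] 144 82.0 [699. 380.] [41. 38.] 89 
[259. 182.] 379 9.0 [592. 143.] [125.  31.] 0 head [0.6373 0.1419] bar [0.5799 0.1409] yaw 1.1 0.0574 69
[211. 186.] 391 9.0 [581. 274.] [ 35. 123.] 72 head [0.6234 0.2571] bar [0.5719 0.2816] yaw -25.4 0.0571 68
[179. 198.] 120 78.5 [555. 363.] [ 14. 129.] 79 
[345. 186.] 525 4.0 [ 568. -103.] [167.  60.] 86 
[401. 187.] 141 6.0 [ 575. -254.] [73. 30.] 50 
[311. 199.] 102 7.0 [542.  -3.] [28. 45.] 82 
[211. 235.] 413 4.0 [447. 272.] [123.  35.] 8 head [0.493  0.2766] bar [0.4349 0.2738] yaw 2.8 0.0581 69
[262. 235.] 400 7.5 [445. 129.] [123.  33.] 17 head [0.4894 0.1405] bar [0.4329 0.1287] yaw 11.8 0.0577 70
[358. 225.] 655 5.0 [ 471. -144.] [263.  55.] 89 
[362. 222.] 142 4.0 [ 476. -147.] [49. 33.] 89 
[381. 223.] 131 4.0 [ 473. -193.] [36. 33.] 87 
[162. 276.] 420 66.0 [341. 400.] [ 33. 125.] 22 
[240. 282.] 161 197.0 [318. 195.] [22. 57.] 54 
knob [[0.582, -0.19, 0.091], [0.58, -0.193, 0.086], [0.577, -0.195, 0.089], [0.574, -0.198, 0.086], [0.579, -0.208, 0.046]]
ball [[0.528, 0.406, 0.192], [0.526, 0.403, 0.194], [0.523, 0.401, 0.191], [0.521, 0.4, 0.19], [0.519, 0.398, 0.188]]
hinge [[0.517, -0.274, 0.048], [0.514, -0.277, 0.047], [0.512, -0.279, 0.047], [0.509, -0.283, 0.044], [0.506, -0.284, 0.049]]
tip [[0.701, -0.062, 0.04], [0.699, -0.065, 0.037], [0.695, -0.067, 0.04], [0.693, -0.07, 0.04], [0.69, -0.073, 0.039]]
knob [[0.591, -0.192, 0.091], [0.59, -0.19, 0.084], [0.586, -0.19, 0.072], [0.582, -0.189, 0.06], [0.577, -0.189, 0.047]]
ball [[0.53, 0.403, 0.192], [0.53, 0.407, 0.19], [0.531, 0.411, 0.189], [0.532, 0.415, 0.187], [0.529, 0.419, 0.179]]
```

View pics/t1.png

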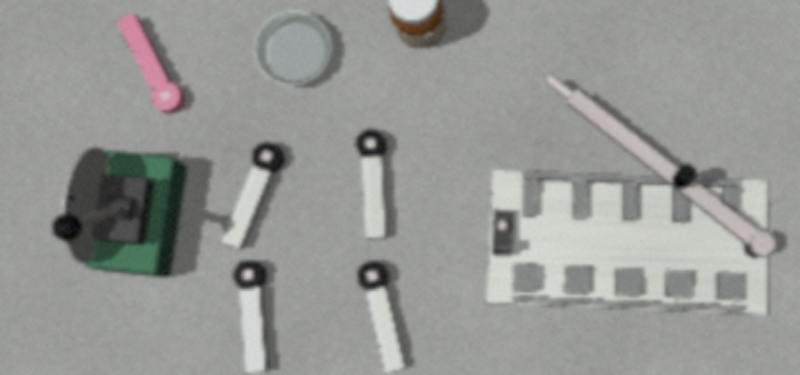

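View pics/s1.png

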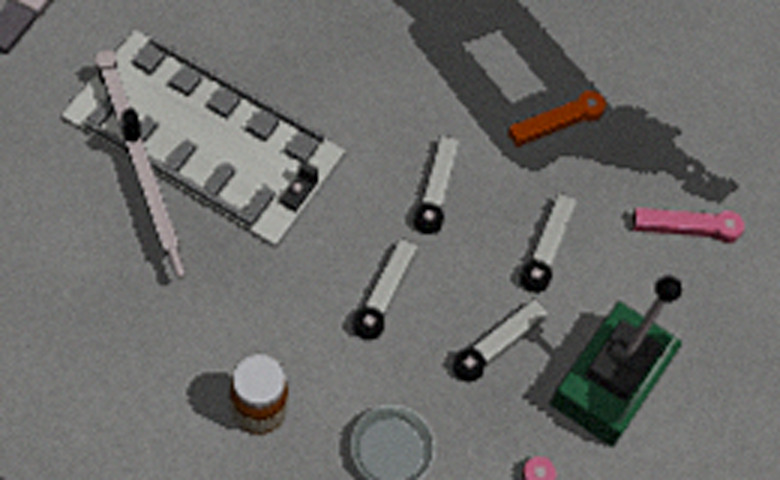

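The crops agree: four aluminium bars with black mounts (t1 px (266,156), (371,143), (250,275), (373,275)). The pink and orange ones are the decoys. The keeper lies partly open, at roughly 0.9 rad. Next I measure the tray, keeper and lamp more exactly.

Run:
```python
from h import *
c=cap("top"); P=cloud(c); g=cv2.cvtColor(c["pixels"],cv2.COLOR_RGB2GRAY)
# near wall tops: darker squares inside the tray
roi=np.zeros_like(g); roi[212:230,312:410]=1
m=((g<150)&(roi>0)).astype(np.uint8)
n,l,st,ce=cv2.connectedComponentsWithStats(m,connectivity=4)
for i in range(1,n):
    if st[i,4]>15: print(st[i].tolist(),ce[i].round(1),ray(c,ce[i],.02).round(4)[0])
roi[:]=0; roi[178:200,312:410]=1
m=((g<150)&(roi>0)).astype(np.uint8)
n,l,st,ce=cv2.connectedComponentsWithStats(m,connectivity=4)
for i in range(1,n):
    if st[i,4]>15: print("far",st[i].tolist(),ce[i].round(1),ray(c,ce[i],.02).round(4)[0])
# plate bright
roi[:]=0; roi[175:240,300:425]=1
m=((g>150)&(roi>0)).astype(np.uint8); m=cv2.morphologyEx(m,cv2.MORPH_OPEN,np.ones((3,3)))
vv,uu=np.nonzero(m); p=ray(c,np.c_[uu,vv],.008)[:,:2]; print("plate",cv2.minAreaRect((p*1000).astype(np.float32)))
# lamp
hsv=cv2.cvtColor(c["pixels"],cv2.COLOR_RGB2HSV)
for nm in("top","scene"):
    if nm=="scene": c=cap("scene");P=cloud(c);hsv=cv2.cvtColor(c["pixels"],cv2.COLOR_RGB2HSV)
    A=(P[...,0]>.4)&(P[...,0]<.7)&(P[...,1]>.27)&(P[...,1]<.47)
    k=A&(P[...,2]>.043)&(P[...,2]<.056)&(hsv[...,1]>90);q=P[k][:,:2];print(nm,"box",cv2.minAreaRect((q*1000).astype(np.float32)),k.sum())
    k=A&(P[...,2]>.069)&(P[...,2]<.08);q=P[k][:,:2];print("blk",cv2.minAreaRect((q*1000).astype(np.float32)),k.sum())
    for z in(.085,.1,.12,.14,.16,.175,.19):
        k=A&(abs(P[...,2]-z)<.008); q=P[k]
        if len(q): print(z,len(q),q.min(0).round(3),q.max(0).round(3),np.median(q,0).round(3))
    K=(hsv[...,2]<80)&(P[...,2]>.05)&(P[...,2]<.1)&(P[...,1]<-.12)&(P[...,1]>-.26)&(P[...,0]>.5)&(P[...,0]<.65)
    q=P[K];print("knob",len(q),q.min(0).round(3),q.max(0).round(3),np.median(q,0).round(3))
```

```text
[316, 215, 11, 12, 115] [321.  220.6] [ 0.4823 -0.0295  0.02  ]
[336, 216, 12, 12, 110] [341.4 221.4] [ 0.4791 -0.0854  0.02  ]
[356, 217, 12, 12, 120] [361.4 222.6] [ 0.4747 -0.1402  0.02  ]
[376, 218, 12, 11, 113] [381.5 223.2] [ 0.4719 -0.1948  0.02  ]
[396, 219, 12, 11, 114] [401.7 224.1] [ 0.4682 -0.2499  0.02  ]
[316, 228, 13, 2, 18] [321.4 228.7] [ 0.4601 -0.0302  0.02  ]
far [319, 178, 91, 21, 907] [364.2 185.5] [ 0.5773 -0.1517  0.02  ]
far [312, 194, 5, 6, 29] [313.9 196.6] [ 0.5494 -0.0115  0.02  ]
plate ((519.733642578125, -145.727294921875), (348.9410705566406, 179.8527069091797), 88.71170043945312)
top box ((559.0848999023438, 396.40771484375), (73.02113342285156, 126.12214660644531), 80.28697204589844) 647
blk ((561.671630859375, 405.2148132324219), (57.93099594116211, 121.49454498291016), 82.42729949951172) 462
0.085 210 [0.504 0.378 0.077] [0.624 0.44  0.093] [0.565 0.425 0.083]
0.1 103 [0.508 0.398 0.092] [0.621 0.44  0.108] [0.569 0.43  0.1  ]
0.12 82 [0.522 0.398 0.112] [0.612 0.439 0.127] [0.572 0.43  0.119]
0.14 20 [0.532 0.399 0.133] [0.572 0.435 0.147] [0.542 
[... 368 characters left out ...]
803955078125), 82.44534301757812) 475
blk ((560.0491333007812, 402.91949462890625), (49.86003494262695, 72.2010498046875), 82.74803161621094) 254
0.085 118 [0.526 0.376 0.077] [0.625 0.429 0.09 ] [0.563 0.403 0.08 ]
0.1 14 [0.548 0.4   0.095] [0.619 0.427 0.105] [0.556 0.406 0.101]
0.12 20 [0.52  0.4   0.112] [0.606 0.439 0.127] [0.548 0.406 0.12 ]
0.14 19 [0.538 0.401 0.133] [0.578 0.433 0.148] [0.541 0.407 0.139]
0.16 14 [0.529 0.402 0.155] [0.54  0.411 0.167] [0.536 0.406 0.161]
0.175 14 [0.517 0.395 0.167] [0.538 0.42  0.183] [0.532 0.404 0.18 ]
0.19 55 [0.513 0.396 0.182] [0.538 0.419 0.197] [0.53  0.407 0.19 ]
knob 46 [ 0.575 -0.203  0.051] [ 0.593 -0.185  0.091] [ 0.587 -0.193  0.081]
```

```bash
cat >> h.py <<'E'
from scipy.spatial.transform import Rotation as Ro
def rows(wps):
    """wps: (x,y,z,theta_deg of tool x); rows from the present pose"""
    s=r.sense(); R0=np.array(s["tcp_rot"]); p0=np.array(s["ee_pos"])
    print("at",p0.round(4),"th %.1f"%np.degrees(np.arctan2(R0[1,0],R0[0,0])),"t %.1f"%s["clock"],"q",np.round(s["qpos"]).tolist())
    for x,y,z,th in wps:
        a=np.radians(th); R=np.array([[np.cos(a),np.sin(a),0],[np.sin(a),-np.cos(a),0],[0,0,-1]])
        print((R0.T@(np.array([x,y,z])-p0)).round(4).tolist(),Ro.from_matrix(R0.T@R).as_rotvec(degrees=True).round(1).tolist())
E
python3 - <<'E'
from h import *
rows([(.527,.408,.30,172.4),(.527,.408,.236,172.4)])
O=[]
for nm in("top","scene"):
    c=cap(nm);P=cloud(c)
    k=(abs(P[...,2]-.02)<.004)&(P[...,0]>.42)&(P[...,0]<.5)&(P[...,1]>-.28)&(P[...,1]<.02)
    n,l,st,ce=cv2.connectedComponentsWithStats(k.astype(np.uint8),connectivity=4)
    for i in range(1,n):
        if st[i,4]>25: q=P[l==i]; print(nm,st[i,4],q[:,:2].mean(0).round(4),q.min(0).round(3),q.max(0).round(3))
    g=cv2.cvtColor(c["pixels"],cv2.COLOR_RGB2GRAY)
    if nm=="scene":
        k=(P[...,0]>.46)&(P[...,0]<.51)&(P[...,1]>-.27)&(P[...,1]<-.0)&(P[...,2]<.03)&(g<130)
        n,l,st,ce=cv2.connectedComponentsWithStats(k.astype(np.uint8),connectivity=4)
        for i in range(1,n):
            if st[i,4]>25: print("sc",st[i,4],ray(c,ce[i],.02).round(4))
E
```

```text
at [0.2131 0.5339 0.3036] th 158.2 t 0.3 q [56.0, 10.0, 92.0, 0.0, 78.0, -12.0]
[-0.3382, -0.0006, 0.0035] [-0.0, -0.0, -14.2]
[-0.3382, -0.0005, 0.0675] [-0.0, -0.0, -14.2]
top 101 [ 0.4829 -0.0284] [ 0.467 -0.041  0.016] [ 0.498 -0.016  0.024]
top 104 [ 0.48   -0.0827] [ 0.464 -0.096  0.016] [ 0.494 -0.07   0.024]
top 114 [ 0.4762 -0.1394] [ 0.462 -0.153  0.016] [ 0.49  -0.125  0.024]
top 97 [ 0.4724 -0.1952] [ 0.458 -0.208  0.016] [ 0.486 -0.182  0.024]
top 118 [ 0.4686 -0.2508] [ 0.455 -0.265  0.016] [ 0.483 -0.236  0.023]
top 189 [ 0.4512 -0.1468] [ 0.441 -0.263  0.016] [ 0.459 -0.026  0.024]
scene 51 [ 0.4686 -0.2489] [ 0.452 -0.264  0.016] [ 0.486 -0.235  0.024]
scene 49 [ 0.4718 -0.1928] [ 0.457 -0.208  0.016] [ 0.49  -0.179  0.024]
scene 59 [ 0.4703 -0.139 ] [ 0.447 -0.154  0.016] [ 0.491 -0.124  0.023]
scene 36 [ 0.4777 -0.0831] [ 0.464 -0.097  0.016] [ 0.493 -0.069  0.024]
scene 26 [ 0.4576 -0.0365] [ 0.453 -0.06   0.016] [ 0.463 -0.012  0.024]
scene 36 [ 0.4804 -0.0277] [ 0.468 -0.04   0.016] [ 0.496 -0.012  0.024]
sc 62 [[ 0.4748 -0.2464  0.02  ]]
sc 65 [[ 0.4772 -0.1916  0.02  ]]
sc 80 [[ 0.4787 -0.1371  0.02  ]]
sc 83 [[ 0.4822 -0.0815  0.02  ]]
sc 88 [[ 0.4836 -0.0251  0.02  ]]
```

Emit:
{"fn": "arm_command", "kwargs": {"moves": [-0.06,0,0,0,0,-3,-0.12,0,0,0,0,-6,-0.18,0,0,0,0,-9,-0.24,0,0.003,0,0,-12,-0.3,0,0.003,0,0,-14.2,-0.338,0,0.003,0,0,-14.2,-0.338,0,0.003,0,0,-14.2,-0.338,0,0.03,0,0,-14.2,-0.338,0,0.0675,0,0,-14.2,-0.338,0,0.0675,0,0,-14.2,-0.338,0,0.0675,0,0,-14.2], "jaw": 0.07}}

```text
clock: 1.78
ee_pos: [0.527, 0.4095, 0.2378]
tcp_rot: [[-0.991, 0.131, 0.001], [0.131, 0.991, 0.001], [-0.001, 0.001, -1.0]]
ft_force: [0.1, 0.3, 0.7]
grip_width: 0.0702
finger_force: 0.0
```

Emit:
{"fn": "arm_command", "kwargs": {"moves": [0,0,0,0,0,0,0,0,0,0,0,0,0,0,0,0,0,0,0,0,0,0,0,0,0,0,0,0,0,0,0,0,0,0,0,0], "jaw": 0.015}}

```text
clock: 2.52
ee_pos: [0.5272, 0.4084, 0.2379]
tcp_rot: [[-0.991, 0.132, 0.001], [0.132, 0.991, -0.001], [-0.001, -0.0, -1.0]]
ft_force: [-2.3, -4.1, 6.3]
grip_width: 0.0231
finger_force: 58.4
```

Run:
```python
from h import *
rows([(.545,.4055,.2395,172.4),(.561,.4035,.241,172.4)])
c=cap("scene"); x=c["pixels"][220:320,380:500]; cv2.imwrite("pics/s2.png",cv2.resize(x[...,::-1],None,fx=4,fy=4,interpolation=cv2.INTER_CUBIC))
```

```text
at [0.5272 0.4084 0.2379] th 172.4 t 2.5 q [28.0, 25.0, 81.0, -0.0, 74.0, -55.0]
[-0.018, -0.0006, -0.0016] [-0.0, 0.0, 0.0]
[-0.0341, -0.0004, -0.0031] [-0.0, 0.0, 0.0]
```

View pics/s2.png

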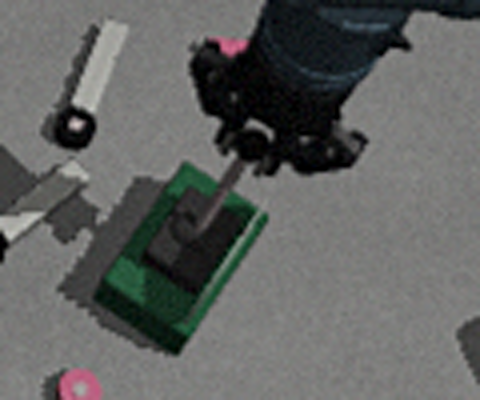

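The ball is gripped (crop px (255,150)). Next I swing it upright.

Emit:
{"fn": "arm_command", "kwargs": {"moves": [-0.006,0,-0.001,0,0,0,-0.012,0,-0.002,0,0,0,-0.018,0,-0.003,0,0,0,-0.024,0,-0.004,0,0,0,-0.03,0,-0.0045,0,0,0,-0.034,0,-0.005,0,0,0,-0.034,0,-0.005,0,0,0,-0.034,0,-0.005,0,0,0]}}

```text
clock: 3.58
ee_pos: [0.5611, 0.4039, 0.2418]
tcp_rot: [[-0.991, 0.133, 0.0], [0.133, 0.991, -0.0], [-0.0, -0.0, -1.0]]
ft_force: [-1.5, -3.6, 4.9]
grip_width: 0.0223
finger_force: 64.4
```

Emit:
{"fn": "arm_command", "kwargs": {"moves": [0,0,0,0,0,0,0,0,0,0,0,0,0,0,-0.02,0,0,0,0,0,-0.06,0,0,0,0.06,0,-0.08,0,0,0,0.12,0,-0.08,0,0,0,0.18,0,-0.08,0,0,0,0.18,0,-0.08,0,0,0], "jaw": 0.06}}

```text
clock: 4.58
ee_pos: [0.3787, 0.429, 0.3232]
tcp_rot: [[-0.992, 0.127, 0.001], [0.127, 0.992, 0.001], [-0.0, 0.001, -1.0]]
ft_force: [0.7, -0.0, 0.2]
grip_width: 0.0599
finger_force: 0.0
```

Run:
```python
from h import *
for nm in("top","scene"):
    c=cap(nm);P=cloud(c);hsv=cv2.cvtColor(c["pixels"],cv2.COLOR_RGB2HSV)
    A=(P[...,0]>.45)&(P[...,0]<.65)&(P[...,1]>.33)&(P[...,1]<.47)
    for z in(.12,.14,.16,.175,.19,.197):
        k=A&(abs(P[...,2]-z)<.008); q=P[k]
        if len(q): print(nm,z,len(q),q.min(0).round(3),q.max(0).round(3),np.median(q,0).round(3))
x=c["pixels"][220:320,380:500]; cv2.imwrite("pics/s3.png",cv2.resize(x[...,::-1],None,fx=5,fy=5,interpolation=cv2.INTER_CUBIC))
rows([])
```

```text
top 0.12 81 [0.522 0.397 0.112] [0.609 0.44  0.128] [0.56  0.43  0.119]
top 0.14 12 [0.551 0.397 0.133] [0.577 0.429 0.147] [0.554 0.399 0.142]
top 0.16 9 [0.55  0.397 0.153] [0.557 0.402 0.166] [0.553 0.399 0.159]
top 0.175 1 [0.541 0.399 0.183] [0.541 0.399 0.183] [0.541 0.399 0.183]
top 0.19 88 [0.54  0.39  0.183] [0.565 0.414 0.198] [0.551 0.399 0.193]
top 0.197 88 [0.54  0.391 0.189] [0.564 0.414 0.201] [0.551 0.401 0.195]
scene 0.12 19 [0.52  0.399 0.112] [0.606 0.439 0.128] [0.562 0.428 0.123]
scene 0.14 11 [0.55  0.399 0.133] [0.561 0.436 0.147] [0.558 0.405 0.136]
scene 0.16 10 [0.554 0.399 0.152] [0.559 0.408 0.167] [0.556 0.403 0.159]
scene 0.175 1 [0.558 0.405 0.169] [0.558 0.405 0.169] [0.558 0.405 0.169]
scene 0.19 46 [0.538 0.392 0.183] [0.563 0.415 0.198] [0.556 0.404 0.193]
scene 0.197 55 [0.538 0.393 0.189] [0.563 0.415 0.204] [0.553 0.404 0.196]
at [0.3823 0.4285 0.3232] th 172.5 t 4.7 q [36.0, 9.0, 91.0, -0.0, 79.0, -46.0]
```

View pics/s3.png

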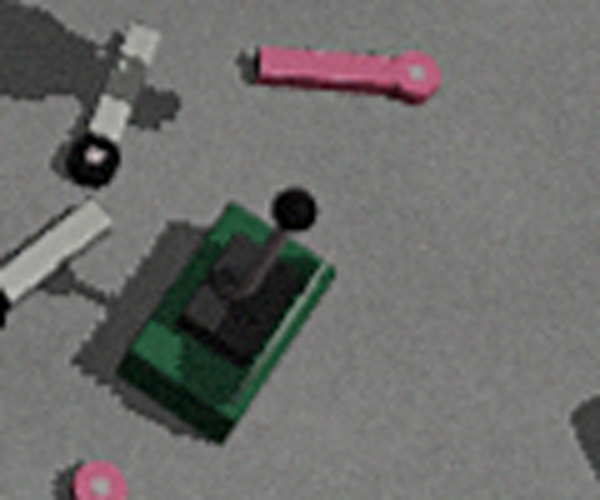

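The lever is still about 8 mm short of upright: ball centre x≈0.5525 against a pivot at 0.5605. I'll re-grip it centred.

Run:
```python
from h import *
rows([(.5525,.4045,.32,172.4),(.5525,.4045,.239,172.4)])
```

```text
at [0.3823 0.4285 0.3232] th 172.5 t 4.7 q [36.0, 9.0, 91.0, -0.0, 79.0, -46.0]
[-0.1718, -0.0017, 0.0036] [0.1, 0.1, 0.1]
[-0.1717, -0.0019, 0.0846] [0.1, 0.1, 0.1]
```

Emit:
{"fn": "arm_command", "kwargs": {"moves": [-0.06,0,0.003,0,0,0,-0.12,0,0.003,0,0,0,-0.172,-0.002,0.003,0,0,0,-0.172,-0.002,0.003,0,0,0,-0.172,-0.002,0.003,0,0,0,-0.172,-0.002,0.05,0,0,0,-0.172,-0.002,0.0845,0,0,0,-0.172,-0.002,0.0845,0,0,0,-0.172,-0.002,0.0845,0,0,0], "jaw": 0.06}}

```text
clock: 5.8
ee_pos: [0.5528, 0.4041, 0.239]
tcp_rot: [[-0.991, 0.131, 0.002], [0.131, 0.991, 0.001], [-0.002, 0.001, -1.0]]
ft_force: [0.1, 0.4, 0.8]
grip_width: 0.0596
finger_force: 0.0
```

Emit:
{"fn": "arm_command", "kwargs": {"moves": [0,0,0,0,0,0,0,0,0,0,0,0,0,0,0,0,0,0,0,0,0,0,0,0,0,0,0,0,0,0,0,0,0,0,0,0], "jaw": 0.015}}

```text
clock: 6.55
ee_pos: [0.5533, 0.4046, 0.2393]
tcp_rot: [[-0.991, 0.131, 0.004], [0.131, 0.991, 0.003], [-0.003, 0.004, -1.0]]
ft_force: [-0.4, 4.4, 6.0]
grip_width: 0.023
finger_force: 58.5
```

Emit:
{"fn": "arm_command", "kwargs": {"moves": [-0.002,0,0,0,0,0,-0.004,0,0,0,0,0,-0.006,0,0,0,0,0,-0.008,0,0,0,0,0,-0.008,0,0,0,0,0,-0.008,0,0,0,0,0,-0.008,0,0,0,0,0]}}

```text
clock: 7.42
ee_pos: [0.5613, 0.4036, 0.2396]
tcp_rot: [[-0.991, 0.131, 0.004], [0.131, 0.991, 0.003], [-0.003, 0.004, -1.0]]
ft_force: [0.1, 4.4, 7.9]
grip_width: 0.0236
finger_force: 58.6
```

Emit:
{"fn": "arm_command", "kwargs": {"moves": [0,0,0,0,0,0,0,0,0,0,0,0,0,0,-0.02,0,0,0,0,0,-0.06,0,0,0,0.06,0,-0.08,0,0,0,0.12,0,-0.08,0,0,0,0.18,0,-0.08,0,0,0,0.18,0,-0.08,0,0,0], "jaw": 0.05}}

```text
clock: 8.43
ee_pos: [0.3785, 0.4267, 0.3184]
tcp_rot: [[-0.992, 0.128, -0.0], [0.128, 0.992, 0.001], [0.0, 0.001, -1.0]]
ft_force: [0.0, 0.3, -1.4]
grip_width: 0.0501
finger_force: 0.0
```

Run:
```python
from h import *
for nm in("top","scene"):
    c=cap(nm);P=cloud(c)
    A=(P[...,0]>.45)&(P[...,0]<.65)&(P[...,1]>.33)&(P[...,1]<.47)
    for z in(.12,.15,.19):
        k=A&(abs(P[...,2]-z)<.011)&((z<.13)|(P[...,1]<.42)); q=P[k]
        if len(q): print(nm,z,len(q),q.min(0).round(3),q.max(0).round(3),np.median(q,0).round(3))
# path: over to keeper knob
rows([(.585,-.1935,.22,172.4),(.585,-.1935,.22,190),(.585,-.1935,.122,190)])
```

```text
top 0.12 107 [0.514 0.398 0.109] [0.612 0.44  0.131] [0.555 0.433 0.118]
top 0.15 16 [0.555 0.396 0.14 ] [0.564 0.404 0.16 ] [0.558 0.399 0.149]
top 0.19 100 [0.548 0.39  0.181] [0.571 0.413 0.2  ] [0.558 0.399 0.195]
scene 0.12 26 [0.52  0.399 0.11 ] [0.611 0.439 0.131] [0.564 0.429 0.125]
scene 0.15 10 [0.56  0.399 0.142] [0.567 0.407 0.159] [0.563 0.403 0.148]
scene 0.19 61 [0.55  0.391 0.186] [0.572 0.416 0.201] [0.562 0.403 0.194]
at [0.3821 0.4263 0.3185] th 172.5 t 8.5 q [36.0, 9.0, 92.0, -0.0, 79.0, -46.0]
[-0.2818, -0.5882, 0.0983] [0.1, 0.1, 0.1]
[-0.2818, -0.5882, 0.0983] [0.1, 0.1, -17.5]
[-0.2816, -0.5883, 0.1963] [0.1, 0.1, -17.5]
```

The lever is upright: ball x≈0.5605, z≈0.187. Next is the keeper.

Emit:
{"fn": "arm_command", "kwargs": {"moves": [-0.026,-0.054,0.009,0,0,0,-0.052,-0.108,0.018,0,0,0,-0.078,-0.162,0.027,0,0,0,-0.104,-0.216,0.036,0,0,0,-0.13,-0.27,0.045,0,0,0,-0.156,-0.324,0.054,0,0,0,-0.182,-0.378,0.063,0,0,0,-0.208,-0.432,0.072,0,0,0,-0.234,-0.486,0.081,0,0,0,-0.26,-0.54,0.09,0,0,0,-0.28,-0.589,0.098,0,0,0,-0.28,-0.589,0.098,0,0,0], "jaw": 0.06}}

```text
clock: 10.02
ee_pos: [0.5826, -0.2005, 0.2182]
tcp_rot: [[-0.99, 0.138, -0.0], [0.138, 0.99, -0.001], [0.0, -0.001, -1.0]]
ft_force: [-0.4, -0.0, -0.1]
grip_width: 0.06
finger_force: 0.0
```

Run:
```python
from h import *
rows([(.583,-.195,.22,172.4),(.583,-.195,.124,172.4)])
```

```text
at [ 0.5826 -0.2005  0.2182] th 172.1 t 10.0 q [-30.0, 20.0, 90.0, -0.0, 70.0, -112.0]
[0.0004, 0.0055, -0.0018] [-0.1, -0.0, -0.3]
[0.0004, 0.0056, 0.0942] [-0.1, -0.0, -0.3]
```

Emit:
{"fn": "arm_command", "kwargs": {"moves": [0,0.001,0,0,0,0,0,0.001,0.04,0,0,0,0,0.001,0.08,0,0,0,0,0.001,0.096,0,0,0,0,0.001,0.096,0,0,0,0,0.001,0.096,0,0,0], "jaw": 0.06}}

```text
clock: 10.78
ee_pos: [0.5834, -0.194, 0.1248]
tcp_rot: [[-0.991, 0.131, 0.003], [0.131, 0.991, -0.001], [-0.003, -0.001, -1.0]]
ft_force: [0.1, 1.3, 0.7]
grip_width: 0.0603
finger_force: 0.0
```

Emit:
{"fn": "arm_command", "kwargs": {"moves": [0,0,0,0,0,0,0,0,0,0,0,0,0,0,0,0,0,0,0,0,0,0,0,0,0,0,0,0,0,0,0,0,0,0,0,0], "jaw": 0.01}}

```text
clock: 11.52
ee_pos: [0.5822, -0.1953, 0.1242]
tcp_rot: [[-0.991, 0.132, 0.0], [0.132, 0.991, -0.002], [-0.0, -0.002, -1.0]]
ft_force: [-4.3, -4.5, 5.3]
grip_width: 0.0185
finger_force: 58.6
```

Run:
```python
from h import *
s=r.sense();p=np.array(s["ee_pos"]);th0=np.degrees(np.arctan2(s["tcp_rot"][1][0],s["tcp_rot"][0][0]))
H=np.array([.5121,-.2793]);d=p[:2]-H;a0=np.degrees(np.arctan2(d[1],d[0]));rr=np.hypot(*d);print(a0,rr,s["grip_width"],s["ft_force"])
w=[]
for a in np.linspace(a0,-17,12)[1:]:
    e=np.radians(a);w.append((H[0]+.11*np.cos(e),H[1]+.11*np.sin(e),p[2],th0+a-a0))
rows(w)
```

```text
50.16119662185008 0.10936735374056508 0.018451449350649244 [-4.32575836 -4.51018     5.34591362]
at [ 0.5822 -0.1953  0.1242] th 172.4 t 11.5 q [-30.0, 27.0, 93.0, -0.0, 60.0, -112.0]
[-0.0099, -0.0062, 0.0] [-0.1, 0.0, 6.1]
[-0.0187, -0.014, 0.0] [-0.1, 0.0, 12.2]
[-0.0266, -0.0226, 0.0001] [-0.1, 0.0, 18.3]
[-0.0335, -0.0321, 0.0001] [-0.1, 0.1, 24.4]
[-0.0395, -0.0422, 0.0001] [-0.1, 0.1, 30.5]
[-0.0443, -0.0529, 0.0001] [-0.1, 0.1, 36.6]
[-0.0479, -0.064, 0.0002] [-0.1, 0.1, 42.7]
[-0.0503, -0.0755, 0.0002] [-0.1, 0.1, 48.8]
[-0.0515, -0.0871, 0.0002] [-0.1, 0.1, 55.0]
[-0.0515, -0.0988, 0.0003] [-0.1, 0.1, 61.1]
[-0.0502, -0.1105, 0.0003] [-0.1, 0.1, 67.2]
```

Emit:
{"fn": "arm_command", "kwargs": {"moves": [-0.01,-0.006,0,0,0,6,-0.0187,-0.014,0,0,0,12,-0.0266,-0.0226,0,0,0,18,-0.0335,-0.032,0,0,0,24,-0.0395,-0.042,0,0,0,30,-0.0443,-0.053,0,0,0,36,-0.048,-0.064,0,0,0,42,-0.0503,-0.0755,0,0,0,48,-0.0515,-0.087,0,0,0,55,-0.0515,-0.099,0,0,0,61,-0.0502,-0.11,0,0,0,67,-0.0502,-0.11,0,0,0,67]}}

```text
clock: 13.02
ee_pos: [0.6168, -0.3115, 0.1242]
tcp_rot: [[-0.265, 0.964, -0.001], [0.964, 0.265, -0.002], [-0.002, -0.001, -1.0]]
ft_force: [-5.9, -3.1, 5.0]
grip_width: 0.0188
finger_force: 58.8
```

Emit:
{"fn": "arm_command", "kwargs": {"moves": [0,0,0,0,0,0,0,0,0,0,0,0,0,0,0,0,0,0,0,0,-0.04,0,0,0,0,0,-0.1,0,0,0,0,0,-0.1,0,0,-10,0,0,-0.1,0,0,-20,0,0,-0.1,0,0,-30,0,0,-0.1,0,0,-40,0,0,-0.1,0,0,-50,0,0,-0.1,0,0,-60,0,0,-0.1,0,0,-67], "jaw": 0.05}}

```text
clock: 14.52
ee_pos: [0.6177, -0.3091, 0.2227]
tcp_rot: [[-0.992, 0.127, -0.0], [0.127, 0.992, 0.0], [0.0, 0.0, -1.0]]
ft_force: [1.0, -0.3, 0.1]
grip_width: 0.0495
finger_force: 0.0
```

Run:
```python
from h import *
c=cap("top");P=cloud(c)
k=(P[...,2]>.034)&(P[...,2]<.055)&(P[...,1]<-.2)&(P[...,0]>.49)&(P[...,1]>-.45);q=P[k][:,:2];print(cv2.minAreaRect((q*1000).astype(np.float32)),q.min(0),q.max(0))
for o in specs(c):
    p,V=o[4],o[5];dk=V<70
    if 20<dk.sum()<200 and o[2]<40 and p[:,1].mean()>0:
        h=p[dk].mean(0);w=p[V>110].mean(0);print(o[0],"head",h.round(4),"yaw",np.degrees(np.arctan2(*(h-w)[::-1])).round(1),"rect",np.round(o[3][0]))
rows([(.592,.142,.22,181),(.592,.142,.078,181)])
```

```text
((743.4950561523438, -345.9443359375), (18.297447204589844, 113.40199279785156), 73.55072021484375) [ 0.69109767 -0.36391695] [ 0.79805805 -0.32317282]
[259. 182.] head [0.6362 0.1414] yaw 0.4 rect [592. 143.]
[211. 187.] head [0.6239 0.2569] yaw -25.0 rect [582. 274.]
[211. 235.] head [0.4932 0.2751] yaw 1.4 rect [447. 277.]
[262. 235.] head [0.4886 0.1397] yaw 10.8 rect [444. 134.]
at [ 0.6177 -0.309   0.2228] th 173.0 t 14.6 q [-36.0, 29.0, 78.0, 0.0, 74.0, -119.0]
[0.0807, 0.4445, 0.0029] [0.0, -0.0, -8.0]
[0.0807, 0.4445, 0.1449] [0.0, -0.0, -8.0]
```

Emit:
{"fn": "arm_command", "kwargs": {"moves": [0.01,0.055,0,0,0,-1,0.02,0.11,0,0,0,-2,0.03,0.165,0,0,0,-3,0.04,0.22,0,0,0,-4,0.05,0.275,0,0,0,-5,0.06,0.33,0,0,0,-6,0.07,0.385,0,0,0,-7,0.0807,0.4445,0.002,0,0,-8,0.0807,0.4445,0.06,0,0,-8,0.0807,0.4445,0.1,0,0,-8,0.0807,0.4445,0.1,0,0,-8], "jaw": 0.05}}

```text
clock: 15.95
ee_pos: [0.5932, 0.1422, 0.1193]
tcp_rot: [[-1.0, -0.007, -0.008], [-0.007, 1.0, -0.0], [0.008, -0.0, -1.0]]
ft_force: [0.6, -0.5, 0.8]
grip_width: 0.0504
finger_force: 0.0
```

Run:
```python
from h import *
rows([(.592,.142,.078,180.8)])
```

```text
at [0.5932 0.1422 0.1193] th -179.6 t 15.9 q [2.0, 27.0, 93.0, 0.0, 60.0, -88.0]
[0.0009, -0.0001, 0.0413] [-0.0, -0.5, -0.4]
```

Emit:
{"fn": "arm_command", "kwargs": {"moves": [0,0,0.03,0,0,0,0,0,0.044,0,0,0,0,0,0.044,0,0,0,0,0,0.044,0,0,0], "jaw": 0.05}}

```text
clock: 16.45
ee_pos: [0.597, 0.1418, 0.0804]
tcp_rot: [[-1.0, -0.007, 0.002], [-0.007, 1.0, 0.0], [-0.002, 0.0, -1.0]]
ft_force: [0.1, 0.5, 0.7]
grip_width: 0.0498
finger_force: 0.0
```

Emit:
{"fn": "arm_command", "kwargs": {"moves": [0,0,0,0,0,0,0,0,0,0,0,0,0,0,0,0,0,0,0,0,0,0,0,0,0,0,0,0,0,0,0,0,-0.02,0,0,0,0,0,-0.02,0,0,0,0,0,-0.02,0,0,0], "jaw": 0.012}}

```text
clock: 17.45
ee_pos: [0.596, 0.1418, 0.0991]
tcp_rot: [[-1.0, -0.008, 0.0], [-0.008, 1.0, 0.0], [-0.0, -0.0, -1.0]]
ft_force: [0.3, 1.1, -1.1]
grip_width: 0.0201
finger_force: 58.8
```

Run:
```python
from h import *
# where specimen sits relative to tool (held)
rows([(.5166,-.226,.16,176.3)])
```

```text
at [0.596  0.1418 0.0991] th -179.6 t 17.4 q [2.0, 29.0, 93.0, -0.0, 57.0, -88.0]
[0.0822, -0.3672, -0.0609] [0.0, 0.0, 4.1]
```

Emit:
{"fn": "arm_command", "kwargs": {"moves": [0,0,-0.03,0,0,0,0,0,-0.061,0,0,0,0.01,-0.05,-0.061,0,0,1,0.021,-0.1,-0.061,0,0,1,0.032,-0.15,-0.061,0,0,2,0.042,-0.2,-0.061,0,0,2,0.053,-0.25,-0.061,0,0,3,0.064,-0.3,-0.061,0,0,4,0.0778,-0.3675,-0.061,0,0,4.1,0.0778,-0.3675,-0.061,0,0,4.1,0.0778,-0.3675,-0.061,0,0,4.1,0.0778,-0.3675,-0.061,0,0,4.1]}}

```text
clock: 18.95
ee_pos: [0.5211, -0.2247, 0.1594]
tcp_rot: [[-0.998, 0.062, -0.001], [0.062, 0.998, 0.001], [0.001, 0.001, -1.0]]
ft_force: [0.1, 0.2, -1.6]
grip_width: 0.0206
finger_force: 58.9
```

Run:
```python
from h import *
rows([(.521,-.2263,.10,176.3)])
c=cap("top");x=c["pixels"][160:260,290:450]; cv2.imwrite("pics/t4.png",cv2.resize(x[...,::-1],None,fx=5,fy=5,interpolation=cv2.INTER_CUBIC))
```

```text
at [ 0.5211 -0.2247  0.1594] th 176.4 t 18.9 q [-35.0, 19.0, 99.0, 0.0, 61.0, -122.0]
[-0.0001, -0.0016, 0.0594] [0.1, -0.1, 0.1]
```

View pics/t4.png

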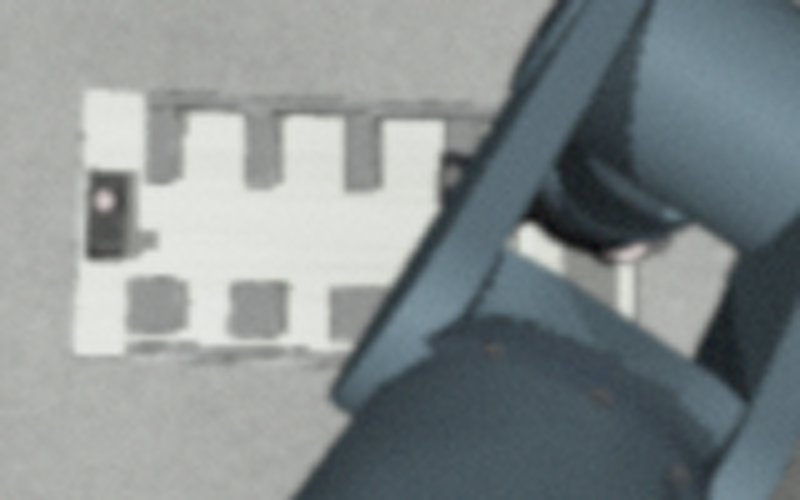

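The arm hides channel 0, so I descend and go by force and height. Fully down should read TCP z≈0.087.

Emit:
{"fn": "arm_command", "kwargs": {"moves": [0,-0.001,0.03,0,0,0,0,-0.001,0.05,0,0,0,0,-0.001,0.058,0,0,0,0,-0.001,0.063,0,0,0,0,-0.001,0.067,0,0,0,0,-0.001,0.067,0,0,0]}}

```text
clock: 19.75
ee_pos: [0.5211, -0.2269, 0.093]
tcp_rot: [[-0.998, 0.064, 0.0], [0.064, 0.998, 0.001], [-0.0, 0.001, -1.0]]
ft_force: [0.5, 3.4, -2.0]
grip_width: 0.0208
finger_force: 58.9
```

Emit:
{"fn": "arm_command", "kwargs": {"moves": [0,0,0.002,0,0,0,0,0,0.004,0,0,0,0,0,0.005,0,0,0,0,0,0.005,0,0,0,0,0,0.005,0,0,0]}}

```text
clock: 20.38
ee_pos: [0.5211, -0.2271, 0.0883]
tcp_rot: [[-0.998, 0.064, 0.0], [0.064, 0.998, 0.0], [-0.0, 0.0, -1.0]]
ft_force: [-2.4, 4.7, 3.8]
grip_width: 0.0203
finger_force: 59.6
```

Emit:
{"fn": "arm_command", "kwargs": {"moves": [0,0.001,0.001,0,0,0,0,0.001,0.002,0,0,0,0,0.001,0.002,0,0,0]}}

```text
clock: 20.75
ee_pos: [0.5211, -0.227, 0.0882]
tcp_rot: [[-0.998, 0.064, -0.0], [0.064, 0.998, -0.001], [0.0, -0.001, -1.0]]
ft_force: [-8.8, 5.3, 20.9]
grip_width: 0.0202
finger_force: 61.5
```

Emit:
{"fn": "arm_command", "kwargs": {"moves": [0,0,0,0,0,0,0,0,0,0,0,0,0,0,0,0,0,0,0,0,-0.02,0,0,0,0,0,-0.07,0,0,0,0,0,-0.1,0,0,0,0,0.06,-0.1,0,0,0,0,0.12,-0.1,0,0,0,0,0.18,-0.1,0,0,0,0,0.24,-0.1,0,0,0,0,0.3,-0.1,0,0,0,0,0.3,-0.1,0,0,0], "jaw": 0.036}}

```text
clock: 22.25
ee_pos: [0.5402, 0.077, 0.1873]
tcp_rot: [[-0.998, 0.058, 0.002], [0.058, 0.998, 0.0], [-0.002, 0.001, -1.0]]
ft_force: [0.4, -0.9, -0.5]
grip_width: 0.0363
finger_force: 0.0
```

Run:
```python
from h import *
c=cap("top");P=cloud(c)
x=c["pixels"][150:260,300:440]; cv2.imwrite("pics/t5.png",cv2.resize(x[...,::-1],None,fx=5,fy=5,interpolation=cv2.INTER_CUBIC))
for n,u,v in(("s0 head",392,186),("s0 tail",395,222)): pass
T=np.array([.5209,-.1421]);ex=np.array([.998,-.064]);ey=np.array([.064,.998])
for xt in(-.05,-.01,.0,.03,.045):
    q=T+ex*xt+ey*-.084
    k=np.hypot(P[...,0]-q[0],P[...,1]-q[1])<.007; print(xt,P[k][:,2].mean().round(4),k.sum())
g=cv2.cvtColor(c["pixels"],cv2.COLOR_RGB2GRAY)
for o in specs(c):
    p,V=o[4],o[5];dk=V<70
    if 20<dk.sum()<200 and o[2]<40 and p[:,1].mean()>0:
        h=p[dk].mean(0);w=p[V>110].mean(0);print(o[0],"head",h.round(4),"yaw",np.degrees(np.arctan2(*(h-w)[::-1])).round(1),"rect",np.round(o[3][0]))
rows([(.4445,.1315,.18,191.2),(.4445,.1315,.078,191.2)])
```

```text
-0.05 0.0258 21
-0.01 0.0265 18
0.0 0.0265 19
0.03 0.0259 20
0.045 0.0262 21
[259. 222.] head [0.489  0.1398] yaw 4.5 rect [482. 141.]
at [0.5403 0.0749 0.1871] th 176.6 t 22.3 q [-5.0, 14.0, 102.0, -0.0, 64.0, -91.0]
[0.0991, 0.0508, 0.0069] [-0.0, 0.1, -14.6]
[0.0992, 0.0508, 0.1089] [-0.0, 0.1, -14.6]
```

View pics/t5.png

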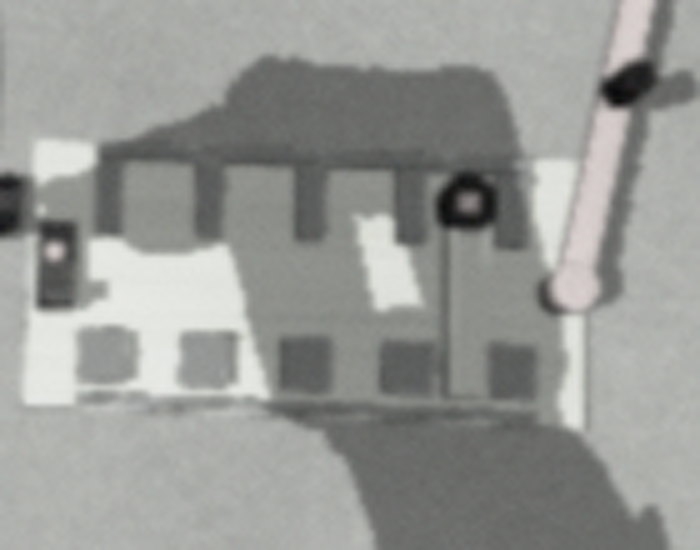

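Specimen in slot 0 is fully down (top at 26 mm all along). Next is the one at px (262,235).

Emit:
{"fn": "arm_command", "kwargs": {"moves": [0.05,0.025,0.007,0,0,-7,0.099,0.051,0.007,0,0,-14.5,0.099,0.051,0.04,0,0,-14.5,0.099,0.051,0.08,0,0,-14.5,0.099,0.051,0.08,0,0,-14.5,0.099,0.051,0.108,0,0,-14.5,0.099,0.051,0.108,0,0,-14.5,0.099,0.051,0.108,0,0,-14.5], "jaw": 0.05}}

```text
clock: 23.3
ee_pos: [0.4458, 0.1299, 0.0795]
tcp_rot: [[-0.982, -0.187, 0.002], [-0.187, 0.982, -0.0], [-0.002, -0.0, -1.0]]
ft_force: [0.4, 0.1, 0.4]
grip_width: 0.05
finger_force: 0.0
```

Emit:
{"fn": "arm_command", "kwargs": {"moves": [0,0,0,0,0,0,0,0,0,0,0,0,0,0,0,0,0,0,0,0,0,0,0,0,0,0,0,0,0,0,0,0,-0.03,0,0,0,0,0,-0.08,0,0,0,0,0,-0.08,0,0,0,0,0,-0.08,0,0,0], "jaw": 0.012}}

```text
clock: 24.42
ee_pos: [0.4443, 0.1304, 0.1577]
tcp_rot: [[-0.982, -0.188, -0.0], [-0.188, 0.982, -0.0], [0.0, -0.0, -1.0]]
ft_force: [0.5, 0.1, -1.1]
grip_width: 0.0203
finger_force: 59.5
```

Run:
```python
from h import *
rows([(.5202,-.1696,.16,176.3)])
```

```text
at [0.4443 0.1304 0.1577] th -169.2 t 24.4 q [2.0, 7.0, 115.0, -0.0, 58.0, -99.0]
[-0.0181, -0.3089, -0.0023] [-0.0, -0.0, 14.5]
```

Emit:
{"fn": "arm_command", "kwargs": {"moves": [-0.003,-0.05,-0.002,0,0,2,-0.006,-0.1,-0.002,0,0,5,-0.009,-0.15,-0.002,0,0,7,-0.012,-0.2,-0.002,0,0,10,-0.015,-0.255,-0.002,0,0,12,-0.018,-0.309,-0.002,0,0,14.5,-0.018,-0.309,-0.002,0,0,14.5,-0.018,-0.309,-0.002,0,0,14.5,-0.018,-0.309,0.025,0,0,14.5,-0.018,-0.309,0.048,0,0,14.5,-0.018,-0.309,0.048,0,0,14.5]}}

```text
clock: 25.8
ee_pos: [0.5184, -0.1672, 0.1074]
tcp_rot: [[-0.998, 0.062, -0.005], [0.062, 0.998, 0.003], [0.006, 0.003, -1.0]]
ft_force: [0.6, -0.3, -1.2]
grip_width: 0.0201
finger_force: 59.5
```

Emit:
{"fn": "arm_command", "kwargs": {"moves": [0,0,0.006,0,0,0,0,0,0.012,0,0,0,0,0,0.016,0,0,0,0,0,0.02,0,0,0,0,0,0.023,0,0,0,0,0,0.023,0,0,0,0,0,0.023,0,0,0]}}

```text
clock: 26.68
ee_pos: [0.5206, -0.1698, 0.0874]
tcp_rot: [[-0.998, 0.064, 0.0], [0.064, 0.998, -0.0], [-0.0, -0.0, -1.0]]
ft_force: [-2.4, 2.0, 5.9]
grip_width: 0.0202
finger_force: 60.4
```

Emit:
{"fn": "arm_command", "kwargs": {"moves": [0,0,0.001,0,0,0,0,0,0.0015,0,0,0,0,0,0.0015,0,0,0]}}

```text
clock: 27.05
ee_pos: [0.5206, -0.1699, 0.0873]
tcp_rot: [[-0.998, 0.064, -0.0], [0.064, 0.998, -0.0], [0.0, -0.0, -1.0]]
ft_force: [-7.6, 3.8, 19.9]
grip_width: 0.02
finger_force: 62.1
```

Emit:
{"fn": "arm_command", "kwargs": {"moves": [0,0,0,0,0,0,0,0,0,0,0,0,0,0,0,0,0,0,0,0,-0.02,0,0,0,0,0,-0.07,0,0,0,0,0,-0.1,0,0,0,0,0.06,-0.1,0,0,0,0.02,0.12,-0.1,0,0,0,0.04,0.18,-0.1,0,0,0,0.06,0.24,-0.1,0,0,0,0.07,0.3,-0.1,0,0,0,0.07,0.3,-0.1,0,0,0], "jaw": 0.036}}

```text
clock: 28.55
ee_pos: [0.4685, 0.1379, 0.1852]
tcp_rot: [[-0.998, 0.057, -0.0], [0.057, 0.998, 0.001], [0.0, 0.001, -1.0]]
ft_force: [0.0, -0.4, -0.0]
grip_width: 0.0361
finger_force: 0.0
```

```bash
cat >> h.py <<'E'
def check():
    c=cap("top");P=cloud(c); T=np.array([.5209,-.1421]);ex=np.array([.998,-.064]);ey=np.array([.064,.998])
    for i,yt in enumerate((-.084,-.028,.028,.084)):
        o=[]
        for xt in(-.05,-.03,.0,.03,.045):
            q=T+ex*xt+ey*yt; k=np.hypot(P[...,0]-q[0],P[...,1]-q[1])<.006; o.append(P[k][:,2].mean().round(4))
        print("slot",i,o)
    for o in specs(c):
        p,V=o[4],o[5];dk=V<70
        if 20<dk.sum()<200 and o[2]<40 and p[:,1].mean()>0:
            h=p[dk].mean(0);w=p[V>110].mean(0);d=(h-w)/np.linalg.norm(h-w);print(o[0],o[1],"head",h.round(4),"yaw",np.degrees(np.arctan2(d[1],d[0])).round(1),"org",(h-.045*d).round(4),"rect",np.round(o[3][0]))
    return c
E
python3 - <<'E'
from h import *
check()
rows([(.4475,.274,.18,182.2),(.4475,.274,.079,182.2)])
E
```

```text
slot 0 [np.float64(0.0251), np.float64(0.0257), np.float64(0.0258), np.float64(0.0262), np.float64(0.0263)]
slot 1 [np.float64(0.0265), np.float64(0.0257), np.float64(0.0264), np.float64(0.0252), np.float64(0.0258)]
slot 2 [np.float64(0.0079), np.float64(0.0079), np.float64(0.0075), np.float64(0.0075), np.float64(0.0077)]
slot 3 [np.float64(0.0085), np.float64(0.0079), np.float64(0.009), np.float64(0.0082), np.float64(0.0075)]
[215. 176.] 201 head [0.6237 0.257 ] yaw -32.7 org [0.5859 0.2813] rect [611. 263.]
at [0.4692 0.1359 0.1852] th 176.6 t 28.6 q [2.0, 8.0, 110.0, -0.0, 62.0, -84.0]
[0.0298, 0.1365, 0.0052] [-0.0, -0.0, -5.6]
[0.0298, 0.1365, 0.1062] [-0.0, -0.0, -5.6]
```

Run:
```python
from h import *
c=cap("scene");g=c["pixels"].max(2)
P=cloud(c);k=(P[...,2]>.01)&(P[...,2]<.026)&(P[...,0]>.36)&(P[...,0]<.54)&(P[...,1]>.2)&(P[...,1]<.34)
n,l,st,ce=cv2.connectedComponentsWithStats(k.astype(np.uint8))
for i in range(1,n):
    if st[i,4]>60:
        q=P[l==i];d=g[l==i]<70;h=q[d][:,:2].mean(0);w=q[g[l==i]>110][:,:2].mean(0);d=(h-w)/np.linalg.norm(h-w);print(st[i,4],h,np.degrees(np.arctan2(d[1],d[0])),h-.045*d,cv2.minAreaRect((q[:,:2]*1000).astype(np.float32)))
```

```text
220 [0.49273345 0.27996433] 4.102652427755317 [0.44784877 0.27674486] ((445.052490234375, 275.92706298828125), (125.37879180908203, 32.40932846069336), 5.604037284851074)
```

Emit:
{"fn": "arm_command", "kwargs": {"moves": [0.01,0.05,0.005,0,0,-2,0.02,0.1,0.005,0,0,-4,0.03,0.1375,0.005,0,0,-6,0.03,0.1375,0.005,0,0,-6,0.03,0.1375,0.05,0,0,-6,0.03,0.1375,0.08,0,0,-6,0.03,0.1375,0.107,0,0,-6,0.03,0.1375,0.107,0,0,-6,0.03,0.1375,0.107,0,0,-6], "jaw": 0.05}}

```text
clock: 29.78
ee_pos: [0.4498, 0.2722, 0.0792]
tcp_rot: [[-0.999, -0.039, 0.001], [-0.039, 0.999, 0.0], [-0.001, 0.0, -1.0]]
ft_force: [0.2, 0.5, -0.0]
grip_width: 0.0501
finger_force: 0.0
```

Emit:
{"fn": "arm_command", "kwargs": {"moves": [0,0,0,0,0,0,0,0,0,0,0,0,0,0,0,0,0,0,0,0,0,0,0,0,0,0,0,0,0,0,0,0,-0.03,0,0,0,0,0,-0.08,0,0,0,0,0,-0.08,0,0,0,0,0,-0.08,0,0,0], "jaw": 0.012}}

```text
clock: 30.9
ee_pos: [0.4484, 0.2733, 0.1585]
tcp_rot: [[-0.999, -0.041, 0.0], [-0.041, 0.999, 0.0], [-0.0, 0.0, -1.0]]
ft_force: [0.4, -0.2, -1.0]
grip_width: 0.0203
finger_force: 58.9
```

Run:
```python
from h import *
rows([(.5238,-.1136,.16,176.3)])
```

```text
at [0.4484 0.2733 0.1585] th -177.6 t 30.9 q [18.0, 15.0, 106.0, -0.0, 60.0, -74.0]
[-0.0595, -0.3896, -0.0015] [0.0, 0.0, 6.1]
```

Emit:
{"fn": "arm_command", "kwargs": {"moves": [-0.009,-0.055,-0.002,0,0,1,-0.017,-0.11,-0.002,0,0,2,-0.025,-0.165,-0.002,0,0,3,-0.033,-0.22,-0.002,0,0,4,-0.042,-0.275,-0.002,0,0,5,-0.05,-0.33,-0.002,0,0,6,-0.0595,-0.3896,-0.002,0,0,6.1,-0.0595,-0.3896,-0.002,0,0,6.1,-0.0595,-0.3896,-0.002,0,0,6.1,-0.0595,-0.3896,0.025,0,0,6.1,-0.0595,-0.3896,0.048,0,0,6.1,-0.0595,-0.3896,0.048,0,0,6.1]}}

```text
clock: 32.4
ee_pos: [0.5219, -0.1111, 0.108]
tcp_rot: [[-0.998, 0.063, -0.005], [0.063, 0.998, 0.003], [0.006, 0.002, -1.0]]
ft_force: [-0.4, -0.7, -0.6]
grip_width: 0.0205
finger_force: 59.1
```

Emit:
{"fn": "arm_command", "kwargs": {"moves": [0,0,0.006,0,0,0,0,0,0.012,0,0,0,0,0,0.016,0,0,0,0,0,0.02,0,0,0,0,0,0.023,0,0,0,0,0,0.023,0,0,0,0,0,0.023,0,0,0]}}

```text
clock: 33.28
ee_pos: [0.524, -0.1137, 0.0881]
tcp_rot: [[-0.998, 0.066, -0.0], [0.066, 0.998, -0.0], [0.0, -0.0, -1.0]]
ft_force: [-2.5, 0.7, 5.6]
grip_width: 0.0203
finger_force: 60.0
```

Emit:
{"fn": "arm_command", "kwargs": {"moves": [0,0,0.001,0,0,0,0,0,0.0015,0,0,0,0,0,0.0015,0,0,0]}}

```text
clock: 33.65
ee_pos: [0.5241, -0.1137, 0.088]
tcp_rot: [[-0.998, 0.065, -0.001], [0.065, 0.998, -0.0], [0.001, -0.0, -1.0]]
ft_force: [-9.9, 2.9, 20.1]
grip_width: 0.0198
finger_force: 61.8
```

Emit:
{"fn": "arm_command", "kwargs": {"moves": [0,0,0,0,0,0,0,0,0,0,0,0,0,0,0,0,0,0,0,0,-0.02,0,0,0,0,0,-0.07,0,0,0,0,0,-0.1,0,0,0,0,0.05,-0.1,0,0,5,0,0.1,-0.1,0,0,10,0,0.15,-0.1,0,0,15,0,0.2,-0.1,0,0,21,0,0.2,-0.1,0,0,21,0,0.2,-0.1,0,0,21], "jaw": 0.036}}

```text
clock: 35.15
ee_pos: [0.537, 0.0857, 0.1856]
tcp_rot: [[-0.909, 0.417, -0.0], [0.417, 0.909, -0.0], [0.0, -0.001, -1.0]]
ft_force: [-0.0, 0.2, -0.0]
grip_width: 0.036
finger_force: 0.0
```

Run:
```python
from h import *
check()
rows([(.583,.276,.18,155),(.583,.276,.079,155)])
```

```text
slot 0 [np.float64(0.0247), np.float64(0.0263), np.float64(0.0251), np.float64(0.0255), np.float64(0.0258)]
slot 1 [np.float64(0.0259), np.float64(0.0262), np.float64(0.0254), np.float64(0.0258), np.float64(0.0263)]
slot 2 [np.float64(0.0249), np.float64(0.0254), np.float64(0.0264), np.float64(0.025), np.float64(0.0258)]
slot 3 [np.float64(0.0077), np.float64(0.0069), np.float64(0.0078), np.float64(0.0075), np.float64(0.0077)]
at [0.5371 0.0851 0.1857] th 155.3 t 35.2 q [-3.0, 14.0, 102.0, -0.0, 64.0, -69.0]
[0.0382, 0.1926, 0.0056] [-0.0, -0.0, 0.3]
[0.0382, 0.1926, 0.1066] [-0.0, -0.0, 0.3]
```

Run:
```python
from h import *
c=cap("scene");g=c["pixels"].max(2);sat=cv2.cvtColor(c["pixels"],cv2.COLOR_RGB2HSV)[...,1]
P=cloud(c);k=(P[...,2]>.01)&(P[...,2]<.026)&(P[...,0]>.36)&(P[...,0]<.72)&(P[...,1]>.05)&(P[...,1]<.35)
n,l,st,ce=cv2.connectedComponentsWithStats(k.astype(np.uint8))
for i in range(1,n):
    if st[i,4]>60:
        q=P[l==i];d=g[l==i]<70;h=q[d][:,:2].mean(0);w=q[g[l==i]>110][:,:2].mean(0);d=(h-w)/np.linalg.norm(h-w);print(ce[i],st[i,4],np.median(sat[l==i]),h,np.degrees(np.arctan2(d[1],d[0])),h-.045*d,cv2.minAreaRect((q[:,:2]*1000).astype(np.float32)))
```

```text
[385.1423221  273.09737828] 267 10.0 [0.62605928 0.26235423] -21.47585300951783 [0.58418354 0.27882913] ((583.4127197265625, 280.58447265625), (34.13739013671875, 123.88709259033203), 64.75633239746094)
[355.9516129  298.75806452] 62 14.0 [0.71391078 0.23646957] 41.09909263364809 [0.67999996 0.20688823] ((712.3258056640625, 236.6646270751953), (59.1972541809082, 14.463717460632324), 89.8874282836914)
```

Emit:
{"fn": "arm_command", "kwargs": {"moves": [0.01,0.05,0.005,0,0,0,0.02,0.1,0.005,0,0,0,0.03,0.15,0.005,0,0,0,0.0385,0.194,0.005,0,0,0,0.0385,0.194,0.005,0,0,0,0.0385,0.194,0.05,0,0,0,0.0385,0.194,0.08,0,0,0,0.0385,0.194,0.107,0,0,0,0.0385,0.194,0.107,0,0,0,0.0385,0.194,0.107,0,0,0], "jaw": 0.05}}

```text
clock: 36.5
ee_pos: [0.5843, 0.2772, 0.08]
tcp_rot: [[-0.908, 0.42, 0.001], [0.42, 0.908, 0.0], [-0.001, 0.001, -1.0]]
ft_force: [0.9, 0.1, -0.1]
grip_width: 0.0503
finger_force: 0.0
```

Emit:
{"fn": "arm_command", "kwargs": {"moves": [0,0,0,0,0,0,0,0,0,0,0,0,0,0,0,0,0,0,0,0,0,0,0,0,0,0,0,0,0,0,0,0,-0.03,0,0,0,0,0,-0.08,0,0,0,0,0,-0.08,0,0,0,0,0,-0.08,0,0,0], "jaw": 0.012}}

```text
clock: 37.62
ee_pos: [0.5829, 0.2783, 0.1587]
tcp_rot: [[-0.908, 0.419, -0.0], [0.419, 0.908, -0.0], [0.0, -0.0, -1.0]]
ft_force: [-0.4, -0.8, -1.3]
grip_width: 0.02
finger_force: 58.1
```

Run:
```python
from h import *
rows([(.5274,-.0578,.16,176.3)])
```

```text
at [0.5829 0.2783 0.1587] th 155.3 t 37.6 q [15.0, 28.0, 87.0, -0.0, 65.0, -50.0]
[-0.0902, -0.3285, -0.0013] [-0.0, -0.0, -21.0]
```

Emit:
{"fn": "arm_command", "kwargs": {"moves": [-0.013,-0.05,-0.002,0,0,-3,-0.027,-0.1,-0.002,0,0,-6,-0.04,-0.15,-0.002,0,0,-10,-0.054,-0.2,-0.002,0,0,-14,-0.068,-0.25,-0.002,0,0,-18,-0.08,-0.295,-0.002,0,0,-21,-0.09,-0.3285,-0.002,0,0,-21,-0.09,-0.3285,-0.002,0,0,-21,-0.09,-0.3285,-0.002,0,0,-21,-0.09,-0.3285,0.025,0,0,-21,-0.09,-0.3285,0.048,0,0,-21,-0.09,-0.3285,0.048,0,0,-21]}}

```text
clock: 39.12
ee_pos: [0.5258, -0.0558, 0.1087]
tcp_rot: [[-0.998, 0.064, -0.005], [0.064, 0.998, 0.002], [0.005, 0.002, -1.0]]
ft_force: [-0.4, 0.4, -0.5]
grip_width: 0.0201
finger_force: 58.3
```

Emit:
{"fn": "arm_command", "kwargs": {"moves": [0,0,0.006,0,0,0,0,0,0.012,0,0,0,0,0,0.016,0,0,0,0,0,0.02,0,0,0,0,0,0.023,0,0,0,0,0,0.023,0,0,0,0,0,0.023,0,0,0]}}

```text
clock: 40.0
ee_pos: [0.5275, -0.0578, 0.0888]
tcp_rot: [[-0.998, 0.066, -0.0], [0.066, 0.998, -0.0], [0.0, -0.0, -1.0]]
ft_force: [-4.2, -0.3, 8.7]
grip_width: 0.0201
finger_force: 59.4
```

Emit:
{"fn": "arm_command", "kwargs": {"moves": [0,0,0.001,0,0,0,0,0,0.001,0,0,0]}}

```text
clock: 40.25
ee_pos: [0.5276, -0.0578, 0.0888]
tcp_rot: [[-0.998, 0.065, -0.001], [0.065, 0.998, -0.0], [0.001, -0.0, -1.0]]
ft_force: [-8.4, 2.3, 19.2]
grip_width: 0.0201
finger_force: 60.6
```

Emit:
{"fn": "arm_command", "kwargs": {"moves": [0,0,0,0,0,0,0,0,0,0,0,0,0,0,0,0,0,0,0,0,-0.02,0,0,0,0,0,-0.07,0,0,0,0,0,-0.12,0,0,0,0,0.05,-0.12,0,0,0,0,0.1,-0.12,0,0,0,0,0.15,-0.12,0,0,0,0,0.2,-0.12,0,0,0,0,0.2,-0.12,0,0,0,0,0.2,-0.12,0,0,0], "jaw": 0.036}}

```text
clock: 41.75
ee_pos: [0.5404, 0.1417, 0.2066]
tcp_rot: [[-0.998, 0.065, -0.001], [0.065, 0.998, -0.0], [0.001, -0.0, -1.0]]
ft_force: [0.1, 0.5, -0.0]
grip_width: 0.0359
finger_force: 0.0
```

Run:
```python
from h import *
c=check()
x=c["pixels"][130:260,290:450]; cv2.imwrite("pics/t6.png",cv2.resize(x[...,::-1],None,fx=4,fy=4,interpolation=cv2.INTER_CUBIC))
P=cloud(c);K=(c["pixels"].max(2)<80)&(P[...,2]>.06)&(P[...,2]<.1)&(P[...,1]<-.25)&(P[...,0]>.5)&(P[...,0]<.7)
q=P[K];print("knob",len(q),q.min(0).round(3),q.max(0).round(3),np.median(q,0).round(3))
e=np.radians(-16.8);rows([(.5121+.11*np.cos(e),-.2793+.11*np.sin(e),.2,176.3)])
```

```text
slot 0 [np.float64(0.0252), np.float64(0.0255), np.float64(0.0263), np.float64(0.026), np.float64(0.0255)]
slot 1 [np.float64(0.0261), np.float64(0.026), np.float64(0.0254), np.float64(0.0249), np.float64(0.0259)]
slot 2 [np.float64(0.0255), np.float64(0.0257), np.float64(0.0261), np.float64(0.0258), np.float64(0.0254)]
slot 3 [np.float64(0.0254), np.float64(0.0254), np.float64(0.0259), np.float64(0.0261), np.float64(0.0252)]
knob 57 [ 0.608 -0.317  0.061] [ 0.624 -0.301  0.092] [ 0.614 -0.309  0.085]
at [0.5405 0.1411 0.2066] th 176.2 t 41.8 q [2.0, 14.0, 99.0, -0.0, 66.0, -84.0]
[-0.1065, -0.4462, 0.0067] [-0.0, -0.0, -0.1]
```

View pics/t6.png

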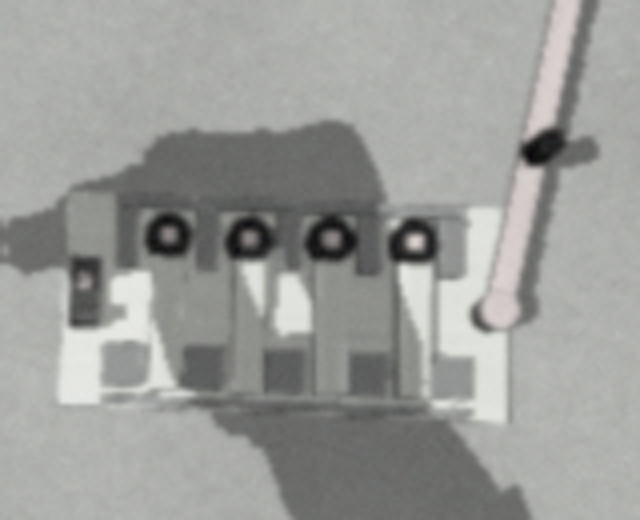

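All four mounts sit in the far bays (t6 px (168,235), (250,240), (330,240), (413,242)), each level at 26 mm. Next I shut the keeper.

Emit:
{"fn": "arm_command", "kwargs": {"moves": [-0.013,-0.056,0.001,0,0,9,-0.026,-0.112,0.002,0,0,18,-0.039,-0.168,0.003,0,0,27,-0.053,-0.224,0.004,0,0,36,-0.066,-0.28,0.005,0,0,45,-0.08,-0.336,0.006,0,0,54,-0.093,-0.392,0.006,0,0,63,-0.1065,-0.4457,0.0067,0,0,71,-0.1065,-0.4457,0.0067,0,0,71,-0.1065,-0.4457,0.0067,0,0,71,-0.1065,-0.4457,0.03,0,0,71,-0.1065,-0.4457,0.03,0,0,71], "jaw": 0.06}}

```text
clock: 43.3
ee_pos: [0.6163, -0.3079, 0.1748]
tcp_rot: [[-0.264, 0.964, -0.004], [0.964, 0.264, 0.003], [0.004, -0.003, -1.0]]
ft_force: [-0.3, -0.3, -0.2]
grip_width: 0.0598
finger_force: 0.0
```

Run:
```python
from h import *
rows([(.6172,-.3108,.124,105.3)])
```

```text
at [ 0.6163 -0.3079  0.1748] th 105.3 t 43.3 q [-36.0, 32.0, 79.0, 0.0, 69.0, -52.0]
[-0.0032, 0.0002, 0.0508] [-0.2, -0.2, 0.0]
```

Emit:
{"fn": "arm_command", "kwargs": {"moves": [0,0,0,0,0,0,0,0,0.03,0,0,0,0,0,0.0525,0,0,0,0,0,0.0525,0,0,0,0,0,0.0525,0,0,0], "jaw": 0.06}}

```text
clock: 43.92
ee_pos: [0.6181, -0.3101, 0.1252]
tcp_rot: [[-0.263, 0.965, 0.001], [0.965, 0.263, -0.001], [-0.001, 0.001, -1.0]]
ft_force: [0.4, -0.3, 0.1]
grip_width: 0.0598
finger_force: 0.0
```

Emit:
{"fn": "arm_command", "kwargs": {"moves": [0,0,0,0,0,0,0,0,0,0,0,0,0,0,0,0,0,0,0,0,0,0,0,0,0,0,0,0,0,0,0,0,0,0,0,0], "jaw": 0.01}}

```text
clock: 44.68
ee_pos: [0.6172, -0.3101, 0.1254]
tcp_rot: [[-0.263, 0.965, -0.001], [0.965, 0.263, -0.0], [0.0, -0.001, -1.0]]
ft_force: [-5.5, 1.5, 5.1]
grip_width: 0.0185
finger_force: 58.7
```

Run:
```python
from h import *
s=r.sense();p=np.array(s["ee_pos"]);th0=np.degrees(np.arctan2(s["tcp_rot"][1][0],s["tcp_rot"][0][0]))
H=np.array([.5121,-.2793]);d=p[:2]-H;a0=np.degrees(np.arctan2(d[1],d[0]));print(a0,np.hypot(*d),s["grip_width"],np.round(s["ft_force"],1))
w=[]
for a in np.linspace(a0,78,12)[1:]:
    e=np.radians(a);w.append((H[0]+.11*np.cos(e),H[1]+.11*np.sin(e),p[2],th0+a-a0))
rows(w)
```

```text
-16.319040281817937 0.10948635975032296 0.01851964281563669 [-5.5  1.5  5.1]
at [ 0.6172 -0.3101  0.1254] th 105.3 t 44.7 q [-36.0, 35.0, 80.0, -0.0, 64.0, -52.0]
[0.0143, 0.008, -0.0] [-0.1, -0.0, -8.6]
[0.0299, 0.0133, -0.0] [-0.1, -0.0, -17.1]
[0.0461, 0.0162, -0.0] [-0.1, -0.0, -25.7]
[0.0626, 0.0166, -0.0] [-0.1, -0.0, -34.3]
[0.0789, 0.0146, -0.0] [-0.1, -0.0, -42.9]
[0.0947, 0.0102, 0.0] [-0.1, -0.0, -51.4]
[0.1097, 0.0034, 0.0] [-0.1, -0.0, -60.0]
[0.1236, -0.0054, 0.0] [-0.1, -0.0, -68.6]
[0.1359, -0.0163, 0.0] [-0.1, -0.1, -77.2]
[0.1465, -0.0289, 0.0001] [-0.1, -0.1, -85.7]
[0.1551, -0.0429, 0.0001] [-0.0, -0.1, -94.3]
```

Emit:
{"fn": "arm_command", "kwargs": {"moves": [0.0143,0.008,0,0,0,-8.6,0.03,0.0133,0,0,0,-17,0.046,0.016,0,0,0,-25.7,0.0626,0.0166,0,0,0,-34,0.079,0.0146,0,0,0,-43,0.0947,0.01,0,0,0,-51,0.11,0.0034,0,0,0,-60,0.1236,-0.0054,0,0,0,-68.6,0.136,-0.0163,0,0,0,-77,0.1465,-0.029,0,0,0,-86,0.155,-0.043,0,0,0,-94,0.155,-0.043,0,0,0,-94]}}

```text
clock: 46.18
ee_pos: [0.5346, -0.1719, 0.1254]
tcp_rot: [[-0.944, -0.33, -0.0], [-0.33, 0.944, -0.001], [0.001, -0.0, -1.0]]
ft_force: [-3.9, -1.0, 3.6]
grip_width: 0.0184
finger_force: 59.3
```

Run:
```python
from h import *
s=r.sense();p=np.array(s["ee_pos"]);th0=np.degrees(np.arctan2(s["tcp_rot"][1][0],s["tcp_rot"][0][0]))
H=np.array([.5121,-.2793]);d=p[:2]-H;a0=np.degrees(np.arctan2(d[1],d[0]));print(a0,np.hypot(*d),s["grip_width"],np.round(s["ft_force"],1))
w=[]
for a in (80,82,84,86,87,88):
    e=np.radians(a);w.append((H[0]+.11*np.cos(e),H[1]+.11*np.sin(e),p[2],th0))
rows(w)
check()
```

```text
78.16652582802998 0.10975719107911296 0.01837875086827117 [-3.9 -1.   3.6]
at [ 0.5346 -0.1719  0.1254] th -160.7 t 46.2 q [-30.0, 22.0, 101.0, -0.0, 57.0, -139.0]
[0.0029, 0.002, 0.0] [-0.0, -0.0, 0.0]
[0.0063, 0.0038, 0.0] [-0.0, -0.0, 0.0]
[0.0097, 0.0055, 0.0] [-0.0, -0.0, 0.0]
[0.0132, 0.0071, 0.0] [-0.0, -0.0, 0.0]
[0.015, 0.0078, 0.0] [-0.0, -0.0, 0.0]
[0.0168, 0.0085, 0.0] [-0.0, -0.0, 0.0]
slot 0 [np.float64(nan), np.float64(0.0258), np.float64(0.2598), np.float64(0.3956), np.float64(nan)]
slot 1 [np.float64(nan), np.float64(0.3808), np.float64(0.3053), np.float64(0.4121), np.float64(0.4064)]
slot 2 [np.float64(nan), np.float64(nan), np.float64(0.4347), np.float64(0.3635), np.float64(0.2611)]
slot 3 [np.float64(0.0253), np.float64(0.0259), np.float64(0.0257), np.float64(0.0417), np.float64(0.0303)]h.py:38: RuntimeWarning: Mean of empty slice.
  q=T+ex*xt+ey*yt; k=np.hypot(P[...,0]-q[0],P[...,1]-q[1])<.006; o.append(P[k][:,2].mean().round(4))
  ret = ret.dtype.type(ret / rcount)
```

Emit:
{"fn": "arm_command", "kwargs": {"moves": [0.003,0.002,0,0,0,0,0.0063,0.0038,0,0,0,0,0.0097,0.0055,0,0,0,0,0.0132,0.0071,0,0,0,0,0.0132,0.0071,0,0,0,0,0.0132,0.0071,0,0,0,0]}}

```text
clock: 46.98
ee_pos: [0.5222, -0.1702, 0.1254]
tcp_rot: [[-0.944, -0.331, 0.004], [-0.331, 0.944, -0.003], [-0.003, -0.004, -1.0]]
ft_force: [6.3, -2.6, 2.2]
grip_width: 0.0184
finger_force: 59.2
```

Emit:
{"fn": "arm_command", "kwargs": {"moves": [0.001,0.0004,0,0,0,0,0.0018,0.0007,0,0,0,0,0.0018,0.0007,0,0,0,0,0.0018,0.0007,0,0,0,0]}}

```text
clock: 47.48
ee_pos: [0.5194, -0.1702, 0.1254]
tcp_rot: [[-0.944, -0.329, 0.002], [-0.329, 0.944, -0.002], [-0.001, -0.002, -1.0]]
ft_force: [-0.6, -3.5, 7.7]
grip_width: 0.0184
finger_force: 59.7
```

Emit:
{"fn": "arm_command", "kwargs": {"moves": [0.001,0.0003,0,0,0,0,0.002,0.0006,0,0,0,0,0.002,0.0006,0,0,0,0,0.002,0.0006,0,0,0,0]}}

```text
clock: 47.98
ee_pos: [0.5177, -0.1701, 0.1254]
tcp_rot: [[-0.944, -0.33, 0.003], [-0.33, 0.944, -0.002], [-0.002, -0.003, -1.0]]
ft_force: [2.5, -2.7, 5.8]
grip_width: 0.0187
finger_force: 59.5
```

Emit:
{"fn": "arm_command", "kwargs": {"moves": [0.001,0.0003,0,0,0,0,0.002,0.0006,0,0,0,0,0.003,0.0008,0,0,0,0,0.003,0.0008,0,0,0,0]}}

```text
clock: 48.48
ee_pos: [0.517, -0.1701, 0.1255]
tcp_rot: [[-0.944, -0.329, 0.009], [-0.329, 0.944, -0.002], [-0.008, -0.005, -1.0]]
ft_force: [16.0, -0.9, -3.4]
grip_width: 0.0187
finger_force: 58.8
```

Emit:
{"fn": "arm_command", "kwargs": {"moves": [0.001,0,0,0,0,0,0.002,0,0,0,0,0,0.002,0,0,0,0,0]}}

```text
clock: 48.85
ee_pos: [0.5167, -0.1702, 0.1256]
tcp_rot: [[-0.944, -0.329, 0.013], [-0.329, 0.944, -0.002], [-0.012, -0.006, -1.0]]
ft_force: [24.7, 2.2, -10.9]
grip_width: 0.0184
finger_force: 59.0
```

Emit:
{"fn": "arm_command", "kwargs": {"moves": [0,0,0,0,0,0,0,0,0,0,0,0,0,0,0,0,0,0,0,0,-0.04,0,0,0,0,0,-0.1,0,0,0,0.06,0,-0.12,0,0,0,0.12,0,-0.15,0,0,0,0.17,0.02,-0.18,0,0,0,0.17,0.07,-0.18,0,0,0,0.17,0.12,-0.18,0,0,0,0.17,0.18,-0.18,0,0,0,0.17,0.24,-0.18,0,0,0], "jaw": 0.05}}

```text
clock: 50.35
ee_pos: [0.2709, 0.0016, 0.3041]
tcp_rot: [[-0.945, -0.327, 0.0], [-0.327, 0.945, 0.0], [-0.001, 0.0, -1.0]]
ft_force: [0.7, 0.8, 0.1]
grip_width: 0.0496
finger_force: 0.0
```

Run:
```python
from h import *
c=cap("top");P=cloud(c)
k=(P[...,2]>.034)&(P[...,2]<.049)&(P[...,1]<.06)&(P[...,1]>-.3)&(P[...,0]>.45)&(P[...,0]<.6);q=P[k][:,:2];print(k.sum(),cv2.minAreaRect((q*1000).astype(np.float32)))
b=q[(q[:,1]>-.26)&(q[:,1]<-.03)];f=np.polyfit(b[:,1],b[:,0],1);print("bar world angle",90-np.degrees(np.arctan(f[0])))
x=c["pixels"][130:260,280:440]; cv2.imwrite("pics/t7.png",cv2.resize(x[...,::-1],None,fx=4,fy=4,interpolation=cv2.INTER_CUBIC))
x=cap("scene")["pixels"][160:330,220:480]; cv2.imwrite("pics/s7.png",cv2.resize(x[...,::-1],None,fx=3,fy=3,interpolation=cv2.INTER_CUBIC))
```

```text
747 ((521.5752563476562, -140.0872039794922), (306.6554260253906, 31.86419105529785), 87.42438507080078)
bar world angle 86.45274998019322
```

View pics/t7.png

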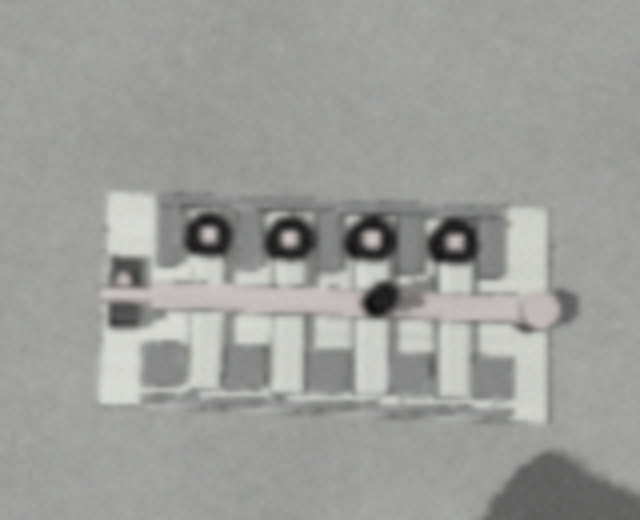

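View pics/s7.png

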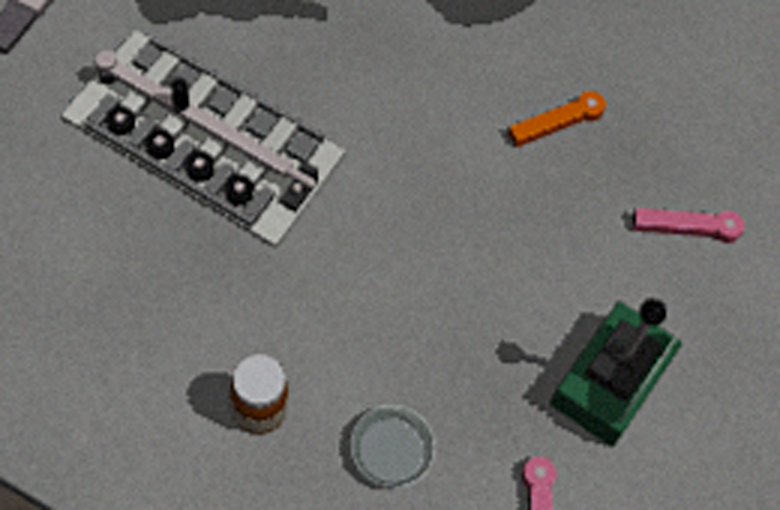

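The keeper is shut: its bar reads 86.45° in world axes and the tray's y axis 86.3°. All four mounts are in their bays, the lever is upright, and the bystanders look unmoved. Handing in.

```bash
python3 -c "
from station import r
print(r.finish_job())"
```

```text
the job is handed in; nothing more can be done
None
```

Job handed in at about 50 s: all four specimens read fully down in their own channels, the keeper measures shut to within 0.2° (I took the catch as engaged because it stopped hard on a further push), the lever is upright to within about a millimetre, and the gripper is holding nothing; no verdict came back.

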